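Load the cap sealer, set its dwell knob and start it

TASK

Get the little bench sealer on the table going: first lay the loose capped tube that lies near the label roll and the stamp across its two white V saddles, capped thick end towards the console. Then set the knob on the sloped panel to exactly the fourth click from its off stop (it may already stand a click or two up; clockwise is up) and let go of it, and last press the round start button fully in and release it. Leave the other things on the table as they are.

Things in the scene. Friction and masses are not known exactly. Their poses are not given: they have to be found in the camera images.
- tube_mid (a point): Centre of the loose tapered orange tube lying on the table: 98 mm long, 20 mm thick at the cap, 17 mm here, 14 mm at the thin end; this point is 10 mm up. Its y axis runs along the tube, away from the cap. It starts with the cap to the robot's right, within 35 degrees. About 12 g; it can roll. Other tubes stand in a rack, lie in crates or far off to the right.
- tube_cap (a point): Centre of the end face of the tube's thick capped end, 49 mm from tube_mid.
- cradle (a point): Where the tube's centre rests in the sealer's cradle, 43 mm above the table. y: the line of the saddles, pointing away from the console; z up. White V saddles stand 28 mm either side along y, 8 mm thick, 40 mm wide in x; tops 3 mm above this point, 45 degree flanks down to 14 mm below it. Between them (48 mm) it is free down to the base plate, 32 mm below.
- sealer: The sealer, fixed to the table: base plate 128 by 316 mm, console on its right, cradle on its left. x away from the robot, y left, z up; origin on the table. The console is 180 mm wide and slopes up at 38 degrees from 20 mm high in front to 98 mm at the back; its wall is 73 mm from the cradle point and a low nozzle stands 8 mm out of it.
- knob_grip (a point): Point on the knob's axis at which to grip it, 29 mm out from the panel. z: the turning axis, out of the panel (38 degrees from vertical, leaning to the robot). y: along the bar to its white pointer line; x: across the bar; they turn with it. The black bar is 13 mm thick, 44 mm long, ends 12 mm beyond this point; its round skirt, 46 mm across, tops out 23 mm below it.
- knob (a joint): Knob angle, rad: 0 at the off stop (pointer left, at a black bar mark), growing clockwise as one faces the panel, i.e. turning about minus z of knob_grip. Clicks every 30 degrees (0.524), a black dot at each; the fourth is 2.094, the sixth, 3.142, the upper stop. A sprung detent (under 0.25 N m) holds it at each click. It starts at off or at the first or second click.
- start_top (a point): Centre of the face of the round black start button, 26 mm across, on the same panel, right of the knob and 87 mm from its axis; moves with it. z points out of the panel as the knob's does; push along minus z. The face stands 23 mm out from the panel, 11 mm out of a fixed steel collar 42 mm across.
- start (a joint): Travel of the start button, m: 0 out, 0.006 fully in (5 N); it springs back when released.
Not all that is in view belongs to the job. Leave any grey look-alike of the part that bears tube_mid alone.

How it is judged:
By the outcome, as a careful person would: the job done as asked, in the order asked, and still so for the second after the job is handed in, with the robot touching nothing.
It also fails if it takes over 72 s, if anything falls off the work surface, if the arm or the gripper's body presses on something with over 40 N, if the wrist force passes 120 N, or if a joint passes its speed limit or range.

ROBOT

A 7-joint arm with a two-finger parallel gripper is mounted at the origin on a cart in front of the work surface, level with it; the furniture and walls round the work are solid. World frame = base frame: x ahead of the robot, y to its left, z up, the work surface at z = 0. Lengths are in m, angles in rad, forces in N, time in s.
With the tool pointing down it reaches from about 0.425 to 0.925 m from the base axis. Payload 6.8 kg.
Tool frame: the origin (TCP) lies midway between the tips of the shut fingers; the grasp point (between the pads) lies 19 mm behind it (bot.grasp_offset is the distance from the TCP to the grasp point, in m); z points along the fingers, x is the direction in which the jaws open and shut, and the axes are right-handed (so a half turn about z gives the same grasp; the last joint's range is limited). The gripper opens to 85 mm and grips with 20 to 120 N. Pads are 22 mm wide; open, the fingers measure 114 mm over their backs; the gripper's body (76 mm by 85 mm) begins 54 mm behind the grasp point. The pads swing forward as they close: fully open they stand 13 mm farther back than shut.
Start: joints at [-1.451, 0.477, 0.022, 1.555, -0.011, 1.109, -0.083], TCP at [0.152, 0.658, 0.231] pointing down, gripper open.
Joint ranges: [-2.96, 2.96], [-0.34, 2.1], [-1.41, 1.46], [0.24, 2.44], [-1.37, 4.51], [0.17, 1.92], [-2.96, 2.96]. Speed limits (rad/s): [2.39, 2.39, 3.14, 3.14, 3.14, 3.14, 3.14].

INTERFACE

Orientations are given as a unit quaternion [w, x, y, z].
In Python, from station import bot, imaging gives the robot as it stands. The module is installed in compiled form; this text tells all that it offers.
- The arm moves only by the tool apply_moves, never from a script. Its argument "increments" is a list of rows, each a list of 7 numbers: the shift along the tool's x, y, z in mm, then the turn, a rotation vector about the tool's x, y, z in degrees, then the closure, from -1 (fully open) to 1 (shut). In form: [[dx, dy, dz, rx, ry, rz, grip], ...]. A call has exactly 8 rows; each row shifts and turns the pose as measured when the row begins, along the tool's axes as they then stand; what a row does not reach is not made up. A row lasts 1/8 s, in which the tool goes at most 62.5 mm and 10.7 degrees, less where a joint would pass 70% of its speed; a pose out of reach is approached as far as the arm can. A call with a gripper value outside its range is refused whole. The fingers move at their own pace and stop on an object; "grip_force" is the grip in N (left out, the last holds). Time passes only in rows, so rows that do not move let the fingers close, or fill a call up. It gives the time, the measured TCP pose, the force and the opening at its end, in the units of the state.
- bot.get_obs(): the state, without advancing time (a new reading comes with each control period).
- imaging.read_camera(name): name is "side" or "top" or "wrist"; returns the picture (400x640x3 uint8, red, green, blue); there is no depth.
- imaging.get_calibration(name): a dict with "K" (3x3 intrinsics, pixels), "extrinsics" (4x4, takes a point from camera to world coordinates). Camera axes: x right, y down, z forward; pixel columns grow to the right and rows downward; lengths in m; the calibration is good to about 2 mm. The wrist camera is an equidistant fisheye: a pixel r from the principal point sees the ray r / f radians off the axis. A picture is of the moment at which its call begins: read the wrist's pose just before it. get_calibration takes no time and is no camera call; for the wrist camera it gives the pose at the moment of the call.
- bot.hand_in(): hands the job in, once; it reports no verdict.
The state is a dict: "t": time; "q": joint angles; "joint_vel": joint speeds; "joint_torque": joint torques, N m; "eef_pos": TCP position; "tool_rot": TCP orientation; "contact_force": force on the tool from outside, world axes, zero at the start; "torque": the same for the moment, N m; "gripper_width": opening from 0.0 (shut) to 1.0 (fully open).
Only numpy, scipy, OpenCV 4.12 (cv2) and the standard library are available. Lean on these libraries where they do the work, as an engineer would, in place of code of your own. Each camera call takes 0.05 s, during which the arm holds its last target.

## Working session

There is one attempt and no reset: what is moved stays moved. The work goes in short steps, Python scripts to look and compute and a tool call to move; the robot and the scene stay as the last step left them, time stands still between calls to the robot, and variables do not carry over. Pictures are saved under pics/ and viewed, and the job is handed in when it is done.

Besides the shell and the picture viewer there is one more tool, called after "Request:" by a JSON object that holds its "fn" and its "kwargs". apply_moves: Moves the arm, as the interface text tells. Its arguments: {"type":"object","properties":{"increments":{"type":"array","items":{"type":"array","items":{"type":"number"}}},"grip_force":{"type":"number"}},"required":["increments"]}

```bash
mkdir -p pics; python3 - <<'E'
from station import bot, imaging
import cv2,numpy as np
o=bot.get_obs();print(o)
for n in("side","top","wrist"):
    c=imaging.get_calibration(n);print(n,c['K'],c['extrinsics'])
    cv2.imwrite(f"pics/{n}0.png",cv2.cvtColor(imaging.read_camera(n),cv2.COLOR_RGB2BGR))
E
```

```text
{'t': 0.0, 'q': array([-1.45110093,  0.47780973,  0.02238242,  1.55644107, -0.01150163,
        1.10930851, -0.083078  ]), 'joint_vel': array([ 2.52856878e-03,  9.88770835e-04,  9.69784451e-05, -3.51805034e-04,
       -1.88391117e-03,  4.97712619e-05, -2.95537586e-04]), 'joint_torque': array([-5.42236339e-04, -5.96447182e+01,  1.60788082e+00, -2.81203097e+01,
        1.25272895e-02,  9.18618782e-03, -1.37585388e-05]), 'eef_pos': array([0.1523422 , 0.65697901, 0.23032448]), 'tool_rot': array([ 6.30402385e-04,  7.82887111e-01,  6.22163103e-01, -6.68629224e-04]), 'contact_force': array([ 0.44397826,  0.65432301, -0.75586194]), 'torque': array([ 0.0429675 , -0.03507195, -0.01731702]), 'gripper_width': 1.0015516597570184}
side [[414.2737016    0.         322.58712654]
 [  0.         414.2737016  200.98217443]
 [  0.           0.           1.        ]] [[ 0.84998654 -0.27559431  0.44896621 -0.07998763]
 [-0.52677033 -0.43494385  0.73029916 -0.95970663]
 [-0.0059912  -0.85724654 -0.51487132  0.69355128]
 [ 0.          0.          0.          1.        ]]
top [[443.57595887   0.         319.96677611]
 [  0.         443.57595887 190.06914567]
 [  0.           0.           1.        ]] [[-0.02376382 -0.99733408  0.06899287  0.40775901]
 [-0.99960564  0.02267171 -0.01656959 -0.07179764]
 [ 0.01496123 -0.06935942 -0.99747954  1.23514564]
 [ 0.          0.          0.          1.        ]]
wrist [[309.70691629   0.         320.77731736]
 [  0.         309.70691629 204.02618049]
 [  0.           0.           1.        ]] [[ 0.22585985  0.93736838  0.26519398  0.08357042]
 [ 0.97415845 -0.21687485 -0.06309213  0.67253702]
 [-0.00162667  0.27259094 -0.96212865  0.37364469]
 [ 0.          0.          0.          1.        ]]
```

View pics/top0.png

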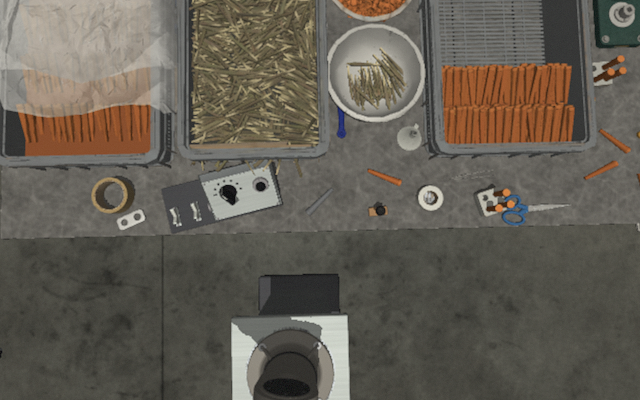

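View pics/side0.png

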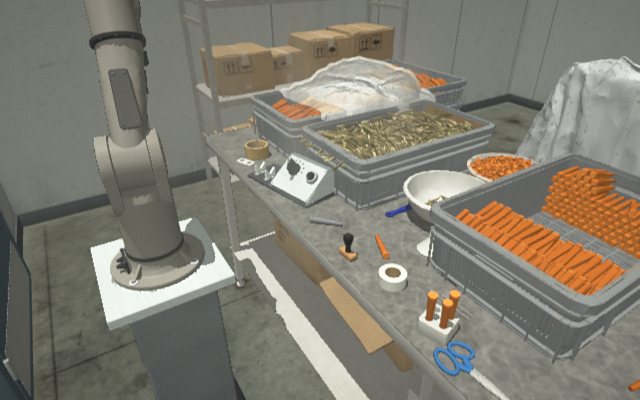

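View pics/wrist0.png

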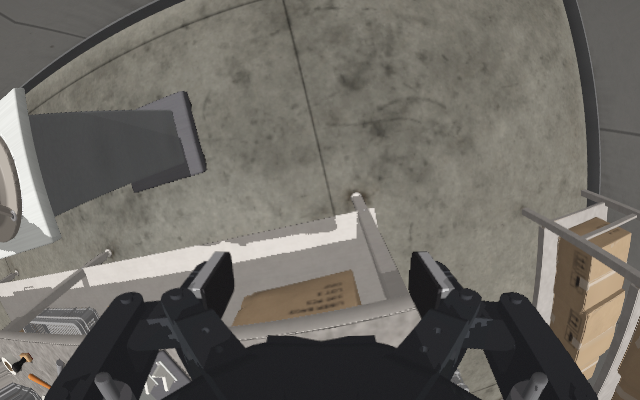

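```bash
cat > h.py <<'E'
from station import bot, imaging
import cv2,numpy as np
from scipy.spatial.transform import Rotation as R
def grab(n,name=None):
    c=imaging.get_calibration(n); im=cv2.cvtColor(imaging.read_camera(n),cv2.COLOR_RGB2BGR)
    if name: cv2.imwrite(f"pics/{name}.png",im)
    return im,c
def ray(c,px,fish=False):
    K=c['K'];p=np.atleast_2d(px).astype(float)
    d=np.c_[(p[:,0]-K[0,2])/K[0,0],(p[:,1]-K[1,2])/K[1,1]]
    if fish:
        r=np.linalg.norm(d,axis=1,keepdims=True)+1e-12
        v=np.c_[d/r*np.sin(r),np.cos(r)]
    else: v=np.c_[d,np.ones(len(d))]
    v/=np.linalg.norm(v,axis=1,keepdims=True)
    T=c['extrinsics'];return T[:3,3],v@T[:3,:3].T
def onplane(c,px,z,fish=False):
    o,v=ray(c,px,fish);return o+v*((z-o[2])/v[:,2])[:,None]
def tri(c1,p1,f1,c2,p2,f2):
    o1,v1=ray(c1,p1,f1);o2,v2=ray(c2,p2,f2);v1=v1[0];v2=v2[0]
    s=np.linalg.lstsq(np.c_[v1,-v2],o2-o1,rcond=None)[0]
    a=o1+s[0]*v1;b=o2+s[1]*v2;return (a+b)/2,np.linalg.norm(a-b)
def proj(c,P,fish=False):
    T=np.linalg.inv(c['extrinsics']);p=np.atleast_2d(P)@T[:3,:3].T+T[:3,3];K=c['K']
    if fish:
        n=np.linalg.norm(p[:,:2],axis=1);th=np.arctan2(n,p[:,2]);d=p[:,:2]/n[:,None]*th[:,None]
    else: d=p[:,:2]/p[:,2:]
    return d*[K[0,0],K[1,1]]+[K[0,2],K[1,2]]
def tool(d):  # world vector -> tool axes
    q=bot.get_obs()['tool_rot'];return R.from_quat(np.r_[q[1:],q[0]]).inv().apply(d)
def orange(im):
    h=cv2.cvtColor(im,cv2.COLOR_BGR2HSV);return cv2.inRange(h,(3,140,80),(18,255,255))
def crop(im,x0,y0,x1,y1,s,name):
    cv2.imwrite(f"pics/{name}.png",cv2.resize(im[y0:y1,x0:x1],None,fx=s,fy=s,interpolation=cv2.INTER_CUBIC))
E
python3 - <<'E'
from h import *
t=cv2.imread('pics/top0.png');s=cv2.imread('pics/side0.png')
a=cv2.resize(t[150:240,150:310],None,fx=5,fy=5,interpolation=cv2.INTER_CUBIC)
cv2.imwrite('pics/c1.png',a)
crop(t,300,160,450,220,5,'c2'); crop(s,230,130,410,270,4,'c3')
ct=imaging.get_calibration('top');cs=imaging.get_calibration('side')
for im,c,roi in((t,ct,(350,160,410,190)),(s,cs,(365,228,395,262))):
    m=orange(im);mm=m*0;mm[roi[1]:roi[3],roi[0]:roi[2]]=m[roi[1]:roi[3],roi[0]:roi[2]]
    n,l,st,ce=cv2.connectedComponentsWithStats(mm);k=1+np.argmax(st[1:,4]);ys,xs=np.nonzero(l==k)
    p=np.c_[xs,ys].astype(float);P=onplane(c,p,0.010);m0=P[:,:2].mean(0);w,V=np.linalg.eigh(np.cov((P[:,:2]-m0).T))
    d=V[:,1];d=d*np.sign(d[1]);a=(P[:,:2]-m0)@d;b=(P[:,:2]-m0)@V[:,0]
    print(st[k],m0,d,np.degrees(np.arctan2(-d[0],d[1])),a.min(),a.max(),'mid',m0+d*(a.min()+a.max())/2)
    for q in np.linspace(a.min(),a.max(),7)[:-1]:
        i=(a>=q)&(a<q+np.ptp(a)/6);print(round(np.ptp(b[i])*1e3,1),end=' ')
    print()
E
```

```text
[368 169  33  17 168] [ 0.52479376 -0.27538422] [0.38943257 0.92105498] -22.91919660249279 -0.043404065939898706 0.053513284531717845 mid [ 0.52676219 -0.27072865]
16.7 15.1 13.5 12.5 10.9 9.9 
[375 235  14  24 131] [ 0.52271247 -0.28279787] [0.39941576 0.9167699 ] -23.541660178126772 -0.04539011596111886 0.05848490924201111 mid [ 0.5253276  -0.27679541]
16.7 18.0 15.6 13.5 12.1 9.8
```

View pics/c1.png

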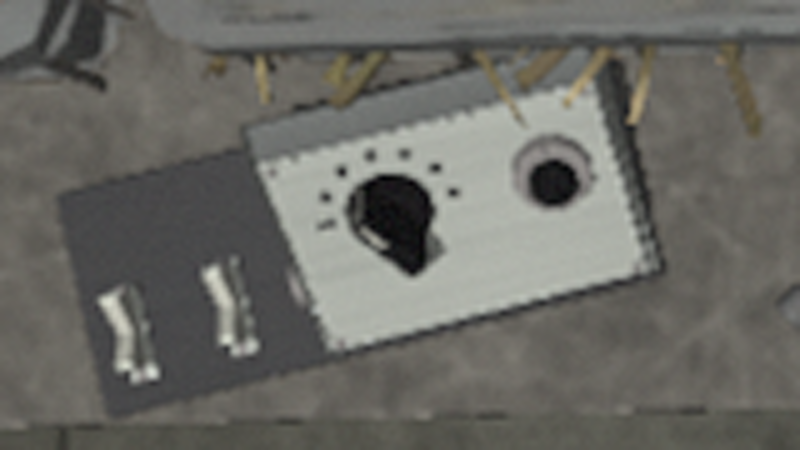

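View pics/c2.png

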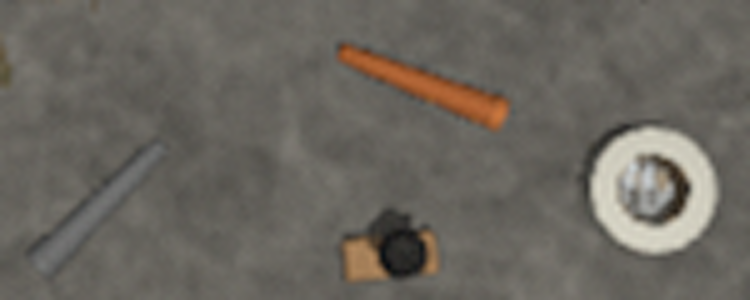

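View pics/c3.png

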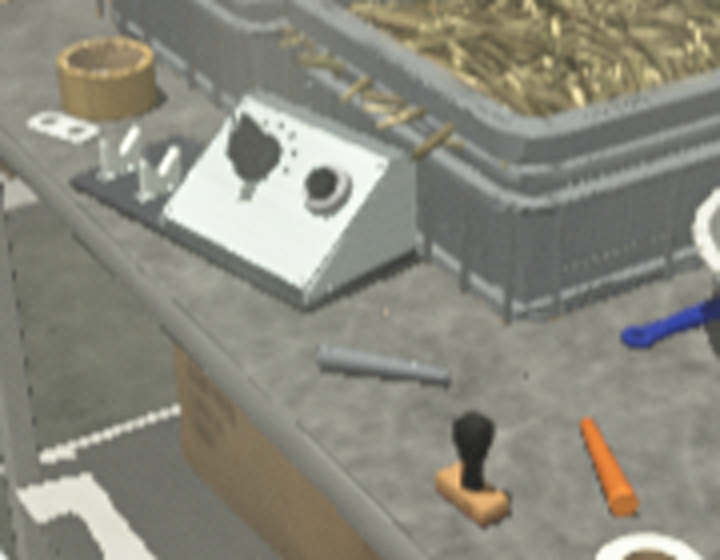

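The loose tube is the orange one at top (384,177) / side (385,247), beside the stamp and the roll, with its thick cap to the right. The grey one at (318,200) is the look-alike, and the others are in the rack, crates or far right. The knob's pointer isn't clear yet, so I'll look again with the wrist camera on the way over.

```bash
cat > plan.py <<'E'
from h import *
def cur():
    o=bot.get_obs();q=o['tool_rot'];return o['eef_pos'],R.from_quat(np.r_[q[1:],q[0]])
def down(yaw):  # tool z down, tool x at azimuth yaw deg
    a=np.radians(yaw);x=np.array([np.cos(a),np.sin(a),0]);z=np.array([0,0,-1.]);return R.from_matrix(np.c_[x,np.cross(z,x),z])
def rows(poses,grip,start=None):
    p,r=start or cur()
    for P,Q in poses:
        d=r.inv().apply(np.asarray(P)-p)*1e3;w=(r.inv()*Q).as_rotvec(degrees=True)
        print('[%s,%g],'%(','.join('%.1f'%v for v in np.r_[d,w]),grip), '' if np.linalg.norm(d)<=62.5 and np.linalg.norm(w)<10.7 else 'BIG')
        p,r=np.asarray(P),Q
def lin(P,Q,n):
    p,r=cur();w=(r.inv()*Q).as_rotvec();P=np.asarray(P);return [(p+(P-p)*k/n,r*R.from_rotvec(w*k/n)) for k in range(1,n+1)]
E
python3 - <<'E'
from plan import *
po=[]
for k in range(1,17):
    f=k/16;az=np.radians(76.96+f*(-5-76.96));r=np.interp(f,[0,.5,1],[.674,.54,.5]);po.append(([r*np.cos(az),r*np.sin(az),.23+.03*f],down(77-80*f)))
rows(po,-1)
E
```

```text
[-19.9,58.5,-1.3,0.0,0.1,4.9,-1], 
[-19.5,57.1,-1.9,0.0,0.0,5.0,-1], 
[-19.5,55.6,-1.9,0.0,0.0,5.0,-1], 
[-19.6,54.1,-1.9,0.0,0.0,5.0,-1], 
[-19.6,52.5,-1.9,0.0,0.0,5.0,-1], 
[-19.6,51.0,-1.9,0.0,0.0,5.0,-1], 
[-19.6,49.4,-1.9,0.0,0.0,5.0,-1], 
[-19.7,47.9,-1.9,0.0,0.0,5.0,-1], 
[-8.0,47.6,-1.9,0.0,0.0,5.0,-1], 
[-8.1,47.2,-1.9,0.0,0.0,5.0,-1], 
[-8.1,46.7,-1.9,0.0,0.0,5.0,-1], 
[-8.2,46.2,-1.9,0.0,0.0,5.0,-1], 
[-8.3,45.8,-1.9,0.0,0.0,5.0,-1], 
[-8.3,45.3,-1.9,0.0,0.0,5.0,-1], 
[-8.4,44.9,-1.9,0.0,0.0,5.0,-1], 
[-8.5,44.4,-1.9,0.0,0.0,5.0,-1],
```

Request:
{"fn": "apply_moves", "kwargs": {"increments": [[-20,58,-2,0,0,5,-1],[-20,57,-2,0,0,5,-1],[-20,56,-2,0,0,5,-1],[-20,54,-2,0,0,5,-1],[-20,52,-2,0,0,5,-1],[-20,51,-2,0,0,5,-1],[-20,49,-2,0,0,5,-1],[-20,48,-2,0,0,5,-1]]}}

```text
t: 1.15
eef_pos: [0.4364, 0.3066, 0.244]
tool_rot: [0.001, 0.951, 0.31, -0.002]
contact_force: [0.5, 0.2, -0.1]
gripper_width: 0.997
```

```bash
python3 - <<'E'
from h import *
import pickle
im,c=grab('wrist','w1');pickle.dump(c,open('w1.pkl','wb'))
E
```

```text
(no output)
```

View pics/w1.png

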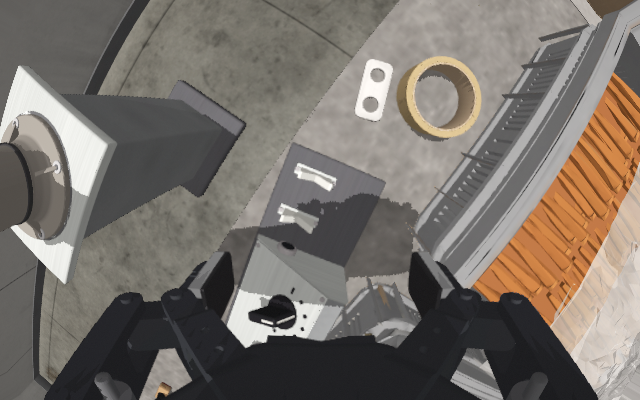

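```bash
python3 - <<'E'
from h import *
im=cv2.imread('pics/w1.png');crop(im,240,140,400,260,5,'w1a');crop(im,220,230,350,340,6,'w1b')
E
```

```text
(no output)
```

View pics/w1a.png

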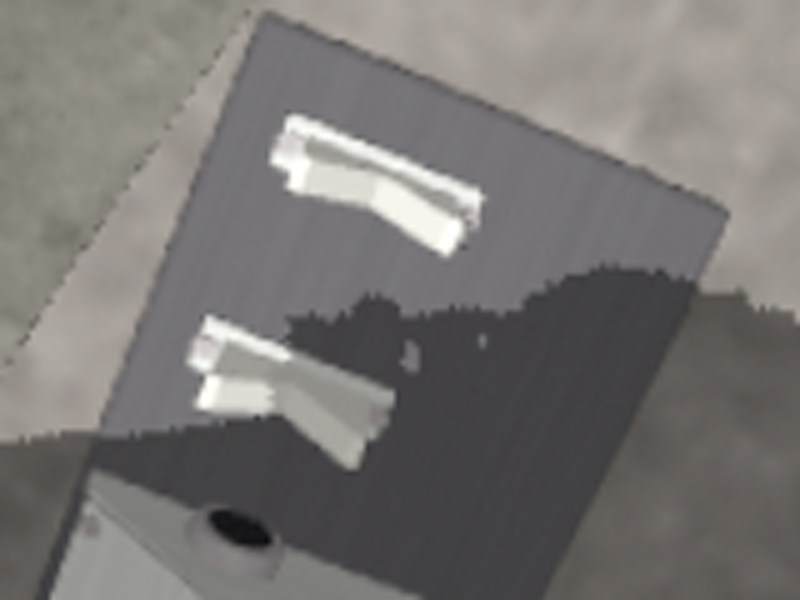

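View pics/w1b.png

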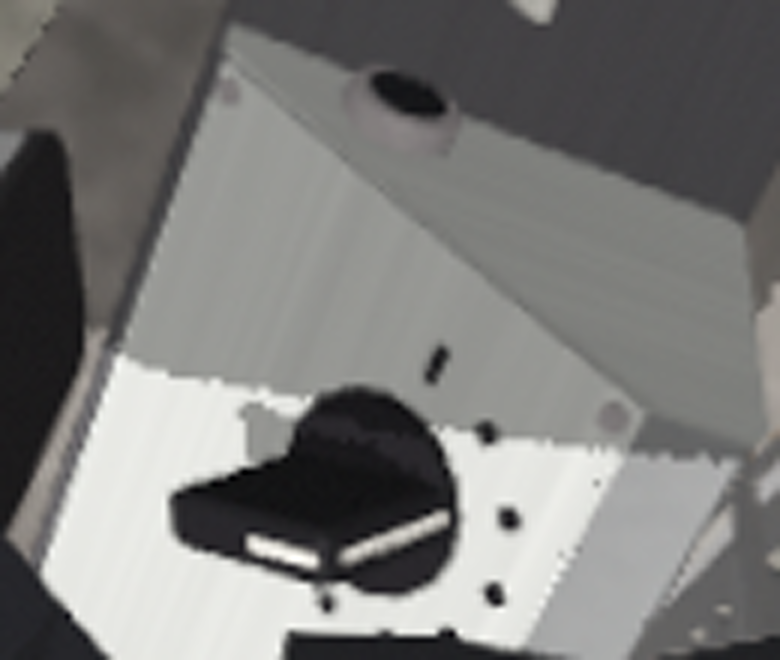

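```bash
python3 - <<'E'
from h import *
import pickle
c=pickle.load(open('w1.pkl','rb'))
print(c['extrinsics'][:3,3])
def P(x,y,z):return onplane(c,[240+x/5,140+y/5],z,True)[0]
A=P(265,12,.011);B=P(727,212,.011);print(A,B,np.linalg.norm(A-B))
x=(B-A)/np.linalg.norm(B-A);print('yaw',np.degrees(np.arctan2(x[1],x[0])))
y=np.array([-x[1],x[0],0]);cr=(A+B)/2-y*.063;cr[2]=.043;print('cradle',cr)
# overlay check
im=cv2.imread('pics/w1.png');s=5
big=cv2.resize(im[140:260,240:400],None,fx=s,fy=s,interpolation=cv2.INTER_CUBIC)
for sy in(.028,-.028):
  for dy in(-.004,.004):
    pts=[cr+x*a+y*(sy+dy)+np.array([0,0,b]) for a,b in((-.02,.003),(-.017,.003),(0,-.014),(.017,.003),(.02,.003))]
    q=((proj(c,np.array(pts),True)-[240,140])*s).astype(np.int32);cv2.polylines(big,[q],False,(0,0,255) if dy<0 else (255,0,0),1)
cv2.imwrite('pics/w1o.png',big)
pickle.dump((cr,x,y),open('seal.pkl','wb'))
E
```

```text
[0.39465473 0.3624576  0.38724241]
[0.38324647 0.31827626 0.011     ] [0.50520275 0.34620718 0.011     ] 0.12511383402162804
yaw 12.899641058044487
cradle [0.45828898 0.27083168 0.043     ]
```

View pics/w1o.png

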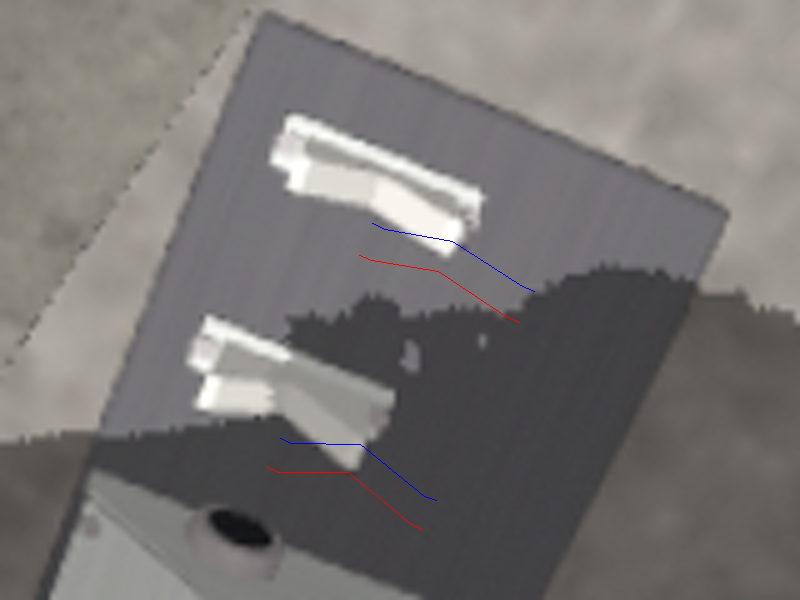

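```bash
python3 - <<'E'
from h import *
import pickle
c=pickle.load(open('w1.pkl','rb'))
def P(x,y,z):return onplane(c,[240+x/5,140+y/5],z,True)[0]
a,b,d,e=P(447,255,.046),P(287,190,.046),P(352,470,.046),P(197,408,.046)
print(a,b,d,e);print(np.linalg.norm(a-b),np.linalg.norm(d-e),np.linalg.norm(a-d),np.linalg.norm(b-e))
y=(a+b-d-e);y/=np.linalg.norm(y);x=np.array([y[1],-y[0],0]);print('yaw',np.degrees(np.arctan2(x[1],x[0])))
cr=(a+b+d+e)/4+y*.004;cr[2]=.043;print(cr)
im=cv2.imread('pics/w1.png');s=5
big=cv2.resize(im[140:260,240:400],None,fx=s,fy=s,interpolation=cv2.INTER_CUBIC)
for sy in(.028,-.028):
  for dy in(-.004,.004):
    pts=[cr+x*a+y*(sy+dy)+np.array([0,0,b]) for a,b in((-.02,.003),(-.017,.003),(0,-.014),(.017,.003),(.02,.003))]
    q=((proj(c,np.array(pts),True)-[240,140])*s).astype(np.int32);cv2.polylines(big,[q],False,(0,0,255) if dy<0 else (255,0,0),1)
cv2.imwrite('pics/w1p.png',big)
pickle.dump((cr,x,y),open('seal.pkl','wb'))
E
```

```text
[0.44942141 0.3016498  0.046     ] [0.41146357 0.29252625 0.046     ] [0.46240893 0.24651236 0.046     ] [0.42406054 0.23751939 0.046     ]
0.03903891665790921 0.03938873955245747 0.05664637617466975 0.056430833684231824
yaw 13.076857716394413
[0.43593358 0.27344822 0.043     ]
```

View pics/w1p.png

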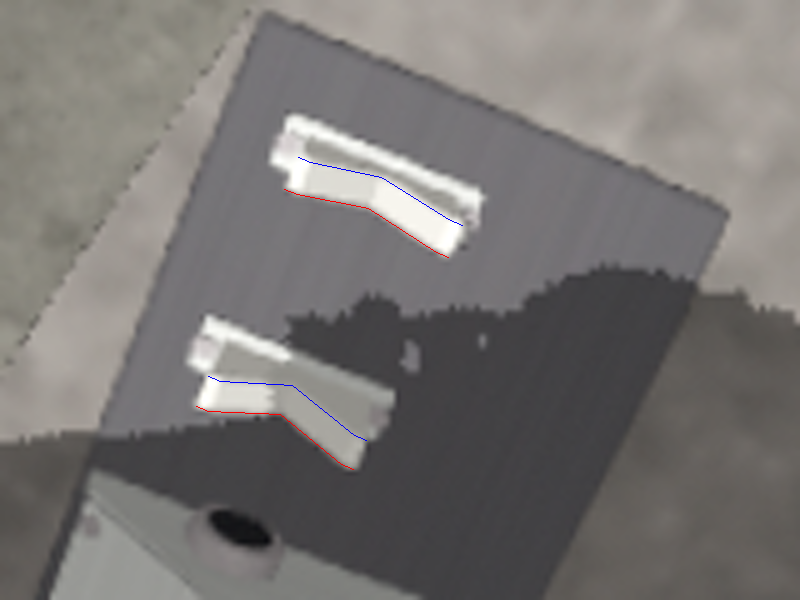

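```bash
python3 - <<'E'
from plan import *
rows(lin([.50,-.12,.25],down(-8),8),-1)
E
```

```text
[-24.1,47.0,-0.4,0.0,0.0,5.4,-1], 
[-19.6,49.1,-0.4,0.0,0.0,5.4,-1], 
[-14.8,50.7,-0.5,0.0,0.0,5.4,-1], 
[-10.0,51.9,-0.5,0.0,0.0,5.4,-1], 
[-5.0,52.6,-0.6,0.0,0.0,5.4,-1], 
[-0.0,52.8,-0.6,0.0,0.0,5.4,-1], 
[5.0,52.6,-0.6,0.0,0.0,5.4,-1], 
[9.9,51.9,-0.7,0.0,0.0,5.4,-1],
```

Request:
{"fn": "apply_moves", "kwargs": {"increments": [[-24,47,-0.5,0,0,5.4,-1],[-20,49,-0.5,0,0,5.4,-1],[-15,51,-0.5,0,0,5.4,-1],[-10,52,-0.5,0,0,5.4,-1],[-5,53,-0.5,0,0,5.4,-1],[0,53,-0.5,0,0,5.4,-1],[5,53,-0.5,0,0,5.4,-1],[10,52,-0.5,0,0,5.4,-1]]}}

```text
t: 2.2
eef_pos: [0.4978, -0.13, 0.2508]
tool_rot: [0.002, 0.997, -0.076, 0.0]
contact_force: [1.3, 0.8, -0.1]
gripper_width: 0.999
```

```bash
python3 - <<'E'
from plan import *
import pickle
im,c=grab('wrist','w2');pickle.dump(c,open('w2.pkl','wb'))
o=bot.get_obs();print(o['q'])
rows(lin([.524,-.274,.14],down(-23),4),-1)
E
```

```text
[-0.45573049  0.22031434  0.70748177  1.94526303 -0.15794197  1.02960327
  0.1562386 ]
[12.0,32.2,28.2,0.1,-0.1,3.4,-1], 
[13.9,31.5,28.1,0.1,-0.1,3.4,-1], 
[15.8,30.7,28.0,0.1,-0.1,3.4,-1], 
[17.6,29.7,28.0,0.1,-0.1,3.4,-1],
```

View pics/w2.png

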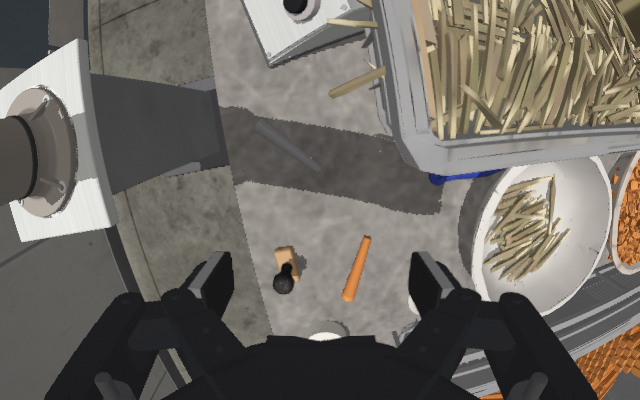

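```bash
cat > tube.py <<'E'
from plan import *
def tubemeas(im,c,roi,z=.009):
    m=orange(im);mm=m*0;mm[roi[1]:roi[3],roi[0]:roi[2]]=m[roi[1]:roi[3],roi[0]:roi[2]]
    n,l,st,ce=cv2.connectedComponentsWithStats(mm);k=1+np.argmax(st[1:,4]);ys,xs=np.nonzero(l==k)
    P=onplane(c,np.c_[xs,ys],z,True)[:,:2];m0=P.mean(0);w,V=np.linalg.eigh(np.cov((P-m0).T));d=V[:,1]
    a=(P-m0)@d;b=(P-m0)@np.array([-d[1],d[0]])
    ed=np.linspace(a.min(),a.max(),9);W=[];C=[]
    for u,v in zip(ed[:-1],ed[1:]):
        i=(a>=u)&(a<=v);W.append(round(np.ptp(b[i])*1e3,1));C.append((b[i].max()+b[i].min())/2)
    print(st[k],'len',np.ptp(a),'dir',d,'az',np.degrees(np.arctan2(d[1],d[0])),'mid',m0+d*(a.min()+a.max())/2+np.array([-d[1],d[0]])*np.mean(C[3:5]),W)
E
python3 - <<'E'
from tube import *
import pickle
tubemeas(cv2.imread('pics/w2.png'),pickle.load(open('w2.pkl','rb')),(330,225,385,310))
E
```

```text
[342 236  28  65 656] len 0.10511686975783943 dir [0.38312565 0.92369624] az 67.47257264408348 mid [ 0.52485413 -0.27340939] [np.float64(17.8), np.float64(17.1), np.float64(16.9), np.float64(15.4), np.float64(14.7), np.float64(13.2), np.float64(11.8), np.float64(10.7)]
```

```bash
python3 - <<'E'
from plan import *
import pickle
c=pickle.load(open('w2.pkl','rb'));print(onplane(c,[[276,250],[292,247],[299,276],[278,282]],.012,True))
rows(lin([.525,-.2735,.06],down(-22.5),7),0)
E
```

```text
[[ 0.42015626 -0.22486414  0.012     ]
 [ 0.44269956 -0.22353319  0.012     ]
 [ 0.44402924 -0.26907665  0.012     ]
 [ 0.412415   -0.27480145  0.012     ]]
[6.9,18.2,27.5,0.1,-0.0,1.9,0], 
[7.6,18.0,27.5,0.1,-0.0,1.9,0], 
[8.2,17.8,27.5,0.1,-0.0,1.9,0], 
[8.7,17.5,27.5,0.1,-0.0,1.9,0], 
[9.3,17.3,27.4,0.1,-0.0,1.9,0], 
[9.9,17.0,27.4,0.1,-0.0,1.9,0], 
[10.5,16.7,27.4,0.1,-0.0,1.9,0],
```

Stamp's edge is at x≈0.445, clear of half-open fingers (nearest at about 0.49).

Request:
{"fn": "apply_moves", "kwargs": {"increments": [[7,18,27.5,0,0,1.9,0],[8,18,27.5,0,0,1.9,0],[8,18,27.5,0,0,1.9,0],[9,18,27.5,0,0,1.9,0],[9,17,27.5,0,0,1.9,0],[10,17,27.5,0,0,1.9,0],[10,17,27.5,0,0,1.9,0],[0,0,0,0,0,0,0]]}}

```text
t: 3.25
eef_pos: [0.527, -0.2764, 0.053]
tool_rot: [0.003, 0.98, -0.199, 0.001]
contact_force: [0.1, 0.3, -0.0]
gripper_width: 0.495
```

```bash
python3 - <<'E'
from plan import *
import pickle
im,c=grab('wrist','w3');pickle.dump(c,open('w3.pkl','wb'))
print(cur()[0],cur()[1].as_matrix())
rows(lin([.525,-.2735,.003],down(-22.5),5),0)
E
```

```text
[ 0.52787847 -0.2756909   0.05409904] [[ 0.92130107 -0.38883529  0.0033832 ]
 [-0.38881413 -0.92129939 -0.0055682 ]
 [ 0.00528205  0.00381456 -0.99997877]]
[-0.8,-0.2,10.2,0.0,-0.1,-0.1,0], 
[-0.7,-0.2,10.2,0.0,-0.1,-0.1,0], 
[-0.7,-0.2,10.2,0.0,-0.1,-0.1,0], 
[-0.7,-0.2,10.2,0.0,-0.1,-0.1,0], 
[-0.7,-0.2,10.2,0.0,-0.1,-0.1,0],
```

View pics/w3.png

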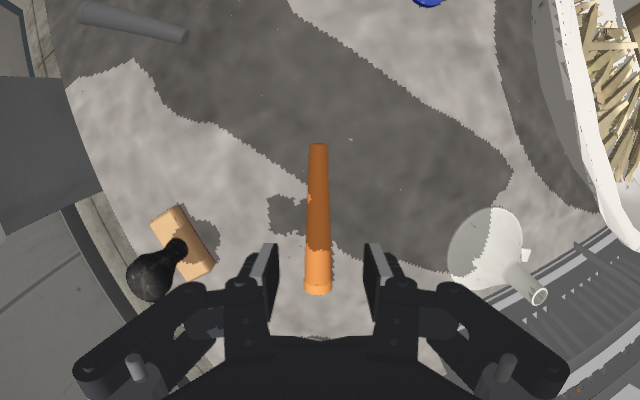

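```bash
python3 - <<'E'
from tube import *
import pickle
c=pickle.load(open('w3.pkl','rb'))
im=cv2.imread('pics/w3.png')
p=onplane(c,[[318.5,144],[317.5,293]],.009,True);print(p,np.linalg.norm(p[0]-p[1]),p.mean(0));print(onplane(c,[[318,270]],.02,True))
E
```

```text
[[ 0.54532509 -0.22702574  0.009     ]
 [ 0.5042599  -0.32153192  0.009     ]] 0.1030425479878068 [ 0.52479249 -0.27427883  0.009     ]
[[ 0.51432234 -0.29905901  0.02      ]]
```

Request:
{"fn": "apply_moves", "kwargs": {"increments": [[-0.6,0,12,0,0,0,0],[-0.6,0,12,0,0,0,0],[-0.6,0,12,0,0,0,0],[-0.6,0,10,0,0,0,0],[-0.6,0,3,0,0,0,0],[0,0,0,0,0,0,1],[0,0,0,0,0,0,1],[0,0,0,0,0,0,1]], "grip_force": 25}}

```text
t: 4.3
eef_pos: [0.5274, -0.2721, 0.0044]
tool_rot: [0.002, 0.981, -0.196, 0.004]
contact_force: [0.6, -0.3, 0.3]
gripper_width: 0.186
```

```bash
python3 - <<'E'
from plan import *
import pickle
im,c=grab('wrist','w4');print(bot.get_obs()['gripper_width'],cur()[0],bot.get_obs()['contact_force'])
E
```

```text
0.18936544844493142 [ 0.52752384 -0.2721205   0.00439335] [-0.05086127  0.11353618  0.29435916]
```

View pics/w4.png

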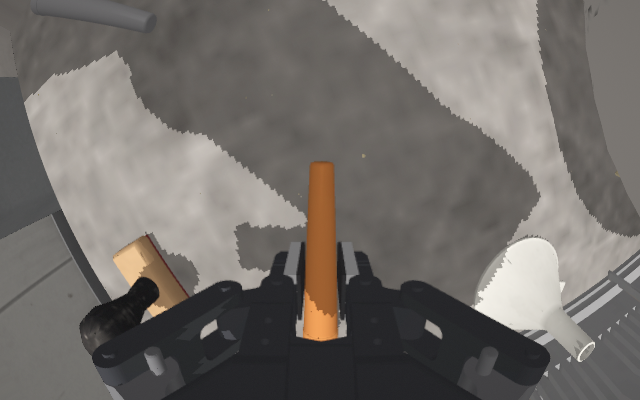

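```bash
python3 - <<'E'
from plan import *
p,r=cur();po=[]
T=np.array([.4352,.2764,.20])
ps=[p+[0,0,.045],p+[0,0,.105]]
s=p+[0,0,.105]
po=[(q,r) for q in ps]
w=(r.inv()*down(13.3)).as_rotvec();n=12
for k in range(1,n+1):
    q=s+(T-s)*k/n;q[2]=s[2]+(T[2]-s[2])*min(1,k/3);po.append((q,r*R.from_rotvec(w*k/n)))
rows(po,1)
E
```

```text
[0.4,0.1,-45.0,0.0,0.0,0.0,1], 
[0.5,0.1,-60.0,0.0,0.0,0.0,1], 
[-24.4,-39.2,-30.5,0.0,-0.0,-3.0,1], 
[-22.3,-40.4,-30.5,0.0,-0.0,-3.0,1], 
[-20.2,-41.5,-30.4,0.0,-0.0,-3.0,1], 
[-18.3,-42.6,-0.2,0.0,-0.0,-3.0,1], 
[-16.0,-43.5,-0.2,0.0,-0.0,-3.0,1], 
[-13.7,-44.3,-0.1,0.0,-0.0,-3.0,1], 
[-11.4,-44.9,-0.1,0.0,-0.0,-3.0,1], 
[-9.0,-45.5,-0.1,0.0,-0.0,-3.0,1], 
[-6.6,-45.9,-0.1,0.0,-0.0,-3.0,1], 
[-4.2,-46.2,-0.1,0.0,-0.0,-3.0,1], 
[-1.8,-46.3,-0.0,0.0,-0.0,-3.0,1], 
[0.6,-46.3,-0.0,0.0,-0.0,-3.0,1],
```

Request:
{"fn": "apply_moves", "kwargs": {"increments": [[0,0,-45,0,0,0,1],[0,0,-60,0,0,0,1],[-24,-39,-30,0,0,-3,1],[-22,-40,-30,0,0,-3,1],[-20,-42,-30,0,0,-3,1],[-18,-43,0,0,0,-3,1],[-16,-44,0,0,0,-3,1],[-14,-44,0,0,0,-3,1]]}}

```text
t: 5.35
eef_pos: [0.4812, 0.0066, 0.2056]
tool_rot: [0.002, 0.999, -0.039, 0.007]
contact_force: [-0.0, -0.1, -0.2]
gripper_width: 0.183
```

```bash
python3 - <<'E'
from plan import *
print(bot.get_obs()['q'],cur()[0])
rows(lin([.4352,.2764,.20],down(13.3),7),1)
E
```

```text
[-0.73010831  0.2013365   0.6705792   2.07692551 -0.1535483   0.89855149
 -0.05380944] [0.48119329 0.00656167 0.20564661]
[-9.6,-37.9,0.6,0.0,-0.1,-2.5,1], 
[-7.9,-38.3,0.6,0.0,-0.1,-2.5,1], 
[-6.2,-38.6,0.7,0.0,-0.1,-2.5,1], 
[-4.5,-38.9,0.7,0.0,-0.1,-2.5,1], 
[-2.7,-39.0,0.7,0.0,-0.1,-2.5,1], 
[-1.0,-39.1,0.8,0.0,-0.1,-2.5,1], 
[0.7,-39.1,0.8,0.0,-0.1,-2.5,1],
```

Request:
{"fn": "apply_moves", "kwargs": {"increments": [[-10,-38,0.6,0,0,-2.5,1],[-8,-38,0.6,0,0,-2.5,1],[-6,-39,0.6,0,0,-2.5,1],[-4.5,-39,0.6,0,0,-2.5,1],[-3,-39,0.6,0,0,-2.5,1],[-1,-39,0.6,0,0,-2.5,1],[0.5,-39,0.6,0,0,-2.5,1],[0,0,0,0,0,0,1]]}}

```text
t: 6.35
eef_pos: [0.4301, 0.2886, 0.2025]
tool_rot: [0.0, 0.993, 0.121, 0.009]
contact_force: [0.4, -0.6, -0.6]
gripper_width: 0.188
```

```bash
python3 - <<'E'
from plan import *
import pickle
im,c=grab('wrist','w5');pickle.dump(c,open('w5.pkl','wb'))
print(bot.get_obs()['q'],cur()[0],cur()[1].as_matrix())
rows(lin([.4352,.2764,.08],down(13.3),5),1)
E
```

```text
[-1.09950876  0.25433725  0.45655867  1.99508411 -0.12894454  0.90699034
 -0.33858614] [0.43069252 0.28641067 0.20244565] [[ 0.97143539  0.23667982  0.0172033 ]
 [ 0.23669772 -0.97158281  0.00101735]
 [ 0.01695522  0.00308369 -0.99985149]]
[-0.0,2.1,24.5,0.0,-0.2,0.1,1], 
[0.1,2.1,24.5,0.0,-0.2,0.1,1], 
[0.2,2.1,24.5,0.0,-0.2,0.1,1], 
[0.2,2.1,24.5,0.0,-0.2,0.1,1], 
[0.3,2.1,24.5,0.0,-0.2,0.1,1],
```

View pics/w5.png

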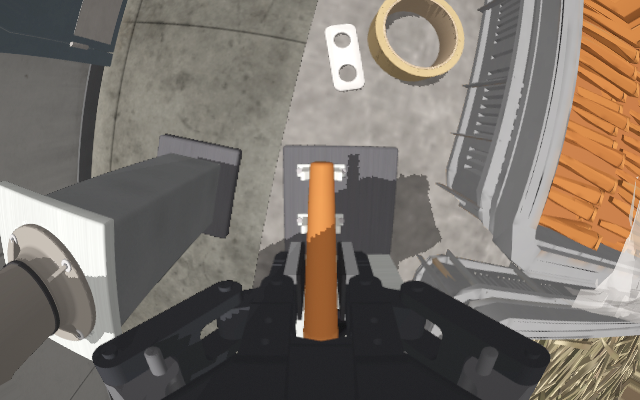

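Request:
{"fn": "apply_moves", "kwargs": {"increments": [[0,2,25,0,-0.2,0,1],[0,2,25,0,-0.2,0,1],[0,2,25,0,-0.2,0,1],[0.2,2,25,0,-0.2,0,1],[0.2,2,20,0,-0.2,0,1],[0,0,0,0,0,0,1],[0,0,0,0,0,0,1],[0,0,0,0,0,0,1]]}}

```text
t: 7.4
eef_pos: [0.4395, 0.2671, 0.0829]
tool_rot: [0.002, 0.994, 0.111, 0.002]
contact_force: [-0.1, 0.4, -1.1]
gripper_width: 0.193
```

```bash
python3 - <<'E'
from plan import *
import pickle
im,c=grab('wrist','w6');pickle.dump(c,open('w6.pkl','wb'))
crop(im,240,60,400,240,4,'w6a')
print(cur()[0],cur()[1].as_matrix(),bot.get_obs()['contact_force'])
rows(lin([.4352,.2764,.04],down(13.3),4),1)
E
```

```text
[0.43963258 0.26726061 0.08304399] [[ 0.97524658  0.22106048  0.00513552]
 [ 0.2210757  -0.97525316 -0.00260799]
 [ 0.0044319   0.00367877 -0.99998341]] [ 0.24864657 -0.3068966   0.4642738 ]
[-0.6,-2.5,10.7,0.1,-0.1,-0.1,1], 
[-0.6,-2.5,10.8,0.1,-0.1,-0.1,1], 
[-0.6,-2.5,10.8,0.1,-0.1,-0.1,1], 
[-0.6,-2.5,10.8,0.1,-0.1,-0.1,1],
```

View pics/w6.png

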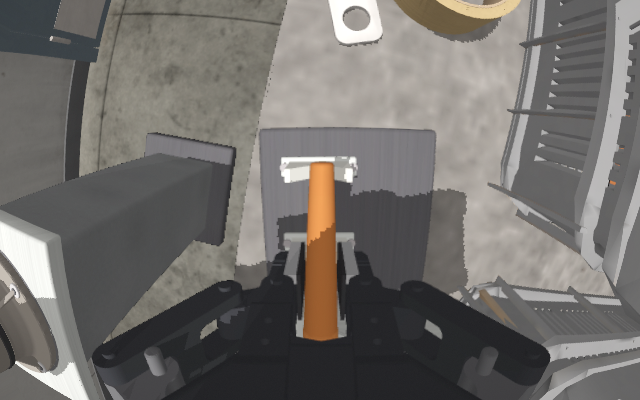

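View pics/w6a.png

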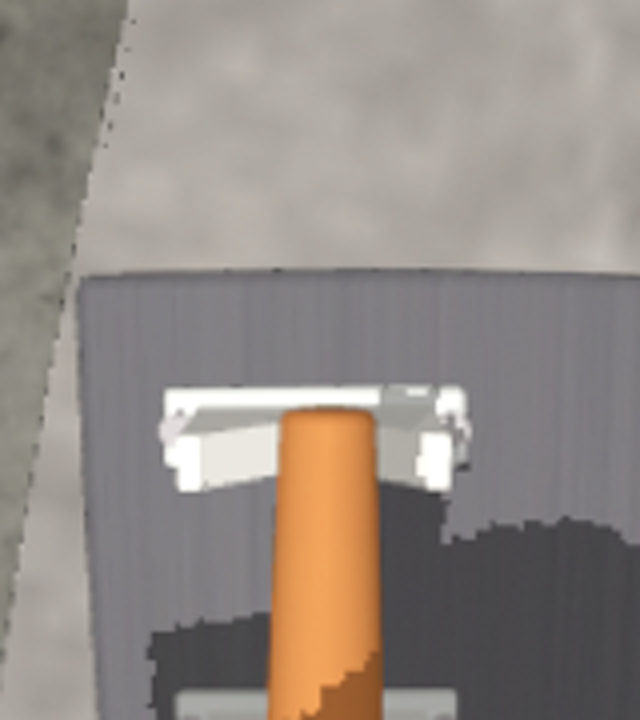

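```bash
python3 - <<'E'
from plan import *
import pickle
c=pickle.load(open('w6.pkl','rb'));cr,x,y=pickle.load(open('seal.pkl','rb'))
p=onplane(c,[[240+177/4,60+490/4],[240+452/4,60+490/4]],.046,True);print(p,np.linalg.norm(p[0]-p[1]))
print('s1 near mid meas',p.mean(0),'pred',cr+y*.024)
d=p[1]-p[0];print(np.degrees(np.arctan2(d[1],d[0])))
# tube thin end now: cols 281..375 row 410
q=onplane(c,[[240+328/4,60+410/4]],.083+.004+.0,True);print('tip',q, 'pred', cur()[0]+cur()[1].apply([0,.003-.049,0]))
E
```

```text
[[0.41004368 0.29253628 0.046     ]
 [0.45001496 0.30154126 0.046     ]] 0.04097307385893317
s1 near mid meas [0.43002932 0.29703877 0.046     ] pred [0.43050339 0.29682584 0.043     ]
12.696005494144059
tip [[0.4277016 0.3149384 0.087    ]] pred [0.4294638  0.31212226 0.08287477]
```

Request:
{"fn": "apply_moves", "kwargs": {"increments": [[-0.5,-2,10,0,0,0,1],[-0.5,-2,10,0,0,-0.3,1],[-0.5,-2,8,0,0,-0.2,1],[0,-1,4,0,0,0,1],[0,0,2,0,0,0,1],[0,0,2,0,0,0,1],[0,0,0,0,0,0,1],[0,0,0,0,0,0,1]]}}

```text
t: 8.45
eef_pos: [0.4367, 0.2749, 0.045]
tool_rot: [0.001, 0.993, 0.116, 0.003]
contact_force: [0.2, 0.7, -0.7]
gripper_width: 0.189
```

```bash
python3 - <<'E'
from plan import *
import pickle
im,c=grab('wrist','w7');pickle.dump(c,open('w7.pkl','wb'))
crop(im,240,60,400,240,4,'w7a')
print(cur()[0],cur()[1].as_matrix(),bot.get_obs()['contact_force'])
rows(lin([.4356,.2750,.039],down(13.3),1),1)
E
```

```text
[0.43670893 0.27484643 0.04502915] [[ 0.97293365  0.23101183  0.00580114]
 [ 0.23102518 -0.97294622 -0.001739  ]
 [ 0.00524247  0.00303214 -0.99998166]] [0.46788056 0.20881347 0.45131601]
[-1.1,-0.4,6.0,0.2,-0.3,0.1,1],
```

View pics/w7a.png

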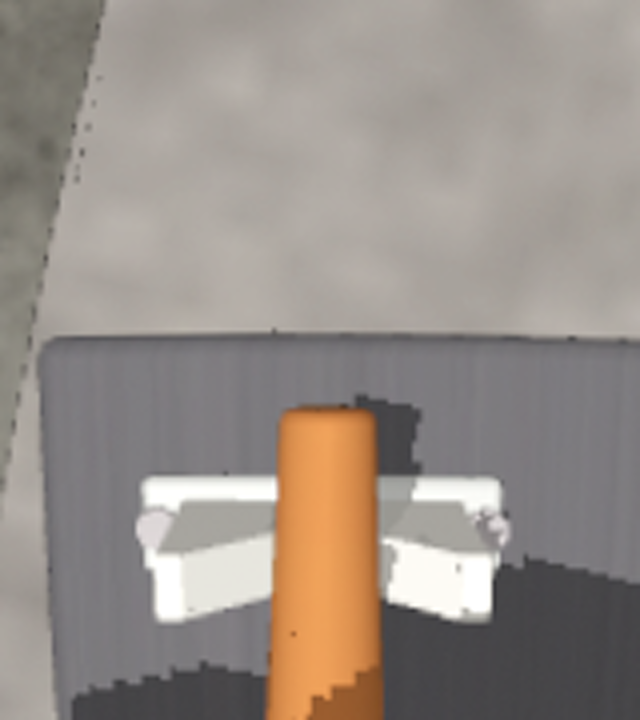

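Request:
{"fn": "apply_moves", "kwargs": {"increments": [[-1,0,2,0,-0.3,0,1],[0,0,2,0,0,0,1],[0,0,1,0,0,0,1],[0,0,1,0,0,0,1],[0,0,1,0,0,0,1],[0,0,0,0,0,0,1],[0,0,0,0,0,0,1],[0,0,0,0,0,0,1]]}}

```text
t: 9.5
eef_pos: [0.436, 0.2747, 0.0378]
tool_rot: [0.001, 0.993, 0.116, 0.0]
contact_force: [-0.2, -0.2, -0.8]
gripper_width: 0.192
```

```bash
python3 - <<'E'
from plan import *
import pickle
im,c=grab('wrist','w8');pickle.dump(c,open('w8.pkl','wb'))
crop(im,240,60,400,240,4,'w8a')
print(cur()[0],bot.get_obs()['contact_force'],bot.get_obs()['torque'])
im,c=grab('side','s8');crop(im,230,130,340,200,7,'s8a')
E
```

```text
[0.43592935 0.27473884 0.03783181] [-0.55710487 -0.8178375  -0.58905781] [ 0.00118163 -0.03718752  0.00508454]
```

View pics/w8a.png

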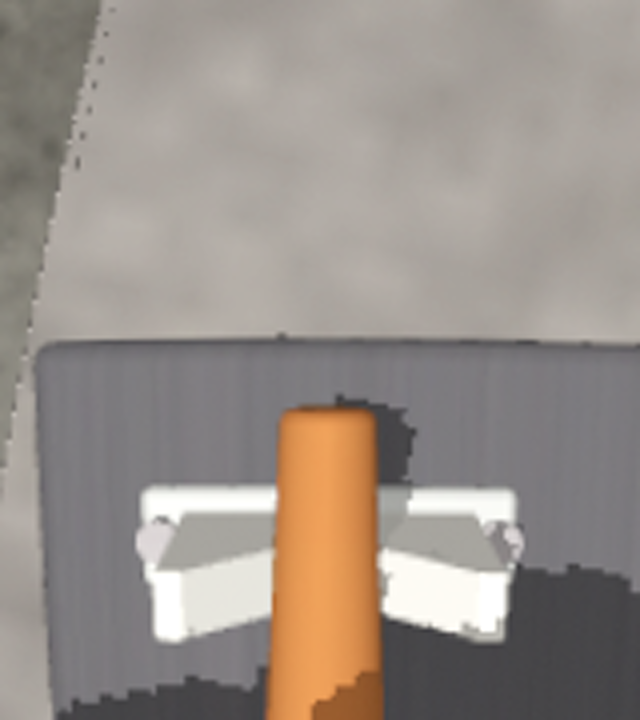

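View pics/s8a.png

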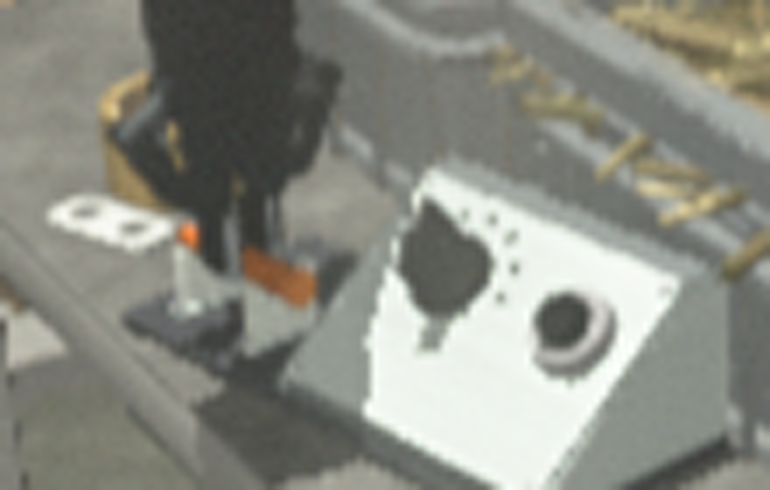

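Request:
{"fn": "apply_moves", "kwargs": {"increments": [[0,0,1,0,0,0,1],[0,0,0,0,0,0,1],[0,0,0,0,0,0,0.4],[0,0,0,0,0,0,0.2],[0,0,0,0,0,0,0],[0,0,0,0,0,0,-0.2],[0,0,-10,0,0,0,-0.2],[0,0,-20,0,0,0,-0.2]]}}

```text
t: 10.6
eef_pos: [0.4351, 0.2741, 0.067]
tool_rot: [0.002, 0.993, 0.116, -0.001]
contact_force: [-0.2, 1.1, 0.4]
gripper_width: 0.603
```

```bash
python3 - <<'E'
from plan import *
import pickle
im,c=grab('wrist','w9');pickle.dump(c,open('w9.pkl','wb'))
print(cur()[0],bot.get_obs()['contact_force'],bot.get_obs()['q'])
E
```

```text
[0.43656089 0.27498617 0.06944552] [0.10447089 0.29134117 1.21911485] [-0.98611371  0.46690883  0.37703886  2.08467357 -0.27818823  0.63700794
 -0.18813112]
```

View pics/w9.png

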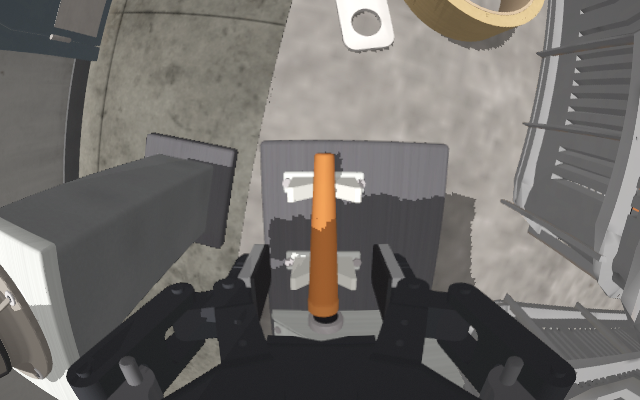

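```bash
cat > panel.py <<'E'
from plan import *
import pickle
cr,x,y=pickle.load(open('seal.pkl','rb'))
bc=cr+x*.0218;bc[2]=0
z=np.array([0,0,1.]);a=np.radians(38)
n=-np.sin(a)*x+np.cos(a)*z;u=np.cos(a)*x+np.sin(a)*z
F=bc-.064*x+.020*z   # point on panel plane, front edge
def onpanel(c,px,h=0,fish=True):
    o,v=ray(c,px,fish);s=((F+n*h-o)@n)/(v@n);P=o+v*s[:,None]
    return P
def pc(P):  # panel coords: up-slope from front edge, y from cradle line (left +)
    d=np.atleast_2d(P)-F;return np.c_[d@u,(np.atleast_2d(P)-cr)@y,d@n]
def ptool(ang): # tool z=-n, tool x at angle ang deg from upslope, clockwise facing panel
    r0=np.c_[u,-y,-n];return R.from_matrix(r0)*R.from_rotvec([0,0,np.radians(ang)])
E
python3 - <<'E'
from panel import *
c=pickle.load(open('w1.pkl','rb'))
f=lambda p:np.array(p)/6+[220,230]
pts=[(230,90),(613,417),(437,362),(487,432),(508,518),(493,594)]
P=onpanel(c,f(pts));print(pc(P)*1e3)
print(pc(onpanel(c,f([(395,490)]),.006))*1e3)
ct=imaging.get_calibration('top')
g=lambda p:np.array(p)/5+[150,150]
P=onpanel(ct,g([(327,224),(325,197),(341,171),(370,155),(404,154),(436,168),(453,192)]),0,False);print(pc(P)*1e3)
print(pc(onpanel(ct,g([(553,183)]),.023,False))*1e3)
print(x,y,n,u)
E
```

```text
[[ 1.07798574e+01 -8.04556524e+01  2.72914360e-14]
 [ 1.24155294e+02 -8.08622861e+01  2.20833612e-14]
 [ 8.51585166e+01 -9.73785660e+01  2.56007136e-14]
 [ 1.01944402e+02 -1.02284049e+02  5.85883340e-14]
 [ 1.14388162e+02 -1.14869828e+02  4.41392807e-14]
 [ 1.19099466e+02 -1.31976056e+02  3.87276152e-15]]
[[  92.20266989 -124.05642717    6.        ]]
[[ 8.45066417e+01 -9.86790088e+01 -9.53364767e-14]
 [ 1.00751872e+02 -1.02945673e+02  1.01657241e-13]
 [ 1.13531561e+02 -1.15612931e+02 -8.76432103e-14]
 [ 1.18528438e+02 -1.32553836e+02  3.28169613e-14]
 [ 1.14127729e+02 -1.49173169e+02  3.83008108e-14]
 [ 1.01236022e+02 -1.62274315e+02 -6.25948367e-14]
 [ 8.44868448e+01 -1.66397577e+02  4.90544903e-14]]
[[  89.02465837 -220.2550924    23.        ]]
[0.97406743 0.22625789 0.        ] [-0.22625789  0.97406743  0.        ] [-0.59969579 -0.13929827  0.78801075] [0.76757561 0.17829365 0.61566148]
```

```bash
python3 - <<'E'
from panel import *
c=pickle.load(open('w1.pkl','rb'))
K=F+u*.0845+(y*((cr-F)@y))+y*(-.1325); print('knob base',K,pc(K)*1e3,'grip',K+n*.029)
print('start', K-y*.087+n*.023)
pickle.dump(K,open('knob.pkl','wb'))
def f(P):return np.round((proj(c,P,True)-[220,230])*6)
for k in range(3):
    t=np.radians(30*k);d=y*np.cos(t)+u*np.sin(t);e=np.cross(n,d)
    print(k,'tip',f(K+n*.041+d*.022)[0],'tail',f(K+n*.041-d*.022)[0],[list(f(K+n*.041+d*a*.022+e*b*.0065)[0]) for a,b in((1,1),(1,-1),(-1,-1),(-1,1))])
ct=imaging.get_calibration('top')
for k in range(3):
    t=np.radians(30*k);d=y*np.cos(t)+u*np.sin(t)
    print(np.round((proj(ct,np.array([K+n*.041+d*.022,K+n*.041-d*.022]))-[150,150])*5))
p,r=cur()
# view pose: tool z=-n, TCP near
E
```

```text
knob base [0.48966725 0.14990202 0.07202339] [[ 8.45000000e+01 -1.32500000e+02  2.41331967e-14]] grip [0.47227607 0.14586237 0.09487571]
start [0.49555868 0.06195429 0.09014764]
0 tip [268. 456.] tail [200. 618.] [[np.float64(246.0), np.float64(434.0)], [np.float64(291.0), np.float64(478.0)], [np.float64(221.0), np.float64(639.0)], [np.float64(180.0), np.float64(596.0)]]
1 tip [302. 505.] tail [170. 571.] [[np.float64(287.0), np.float64(473.0)], [np.float64(316.0), np.float64(537.0)], [np.float64(183.0), np.float64(601.0)], [np.float64(157.0), np.float64(541.0)]]
2 tip [316. 564.] tail [156. 517.] [[np.float64(315.0), np.float64(531.0)], [np.float64(318.0), np.float64(596.0)], [np.float64(159.0), np.float64(547.0)], [np.float64(154.0), np.float64(486.0)]]
[[347. 263.]
 [432. 241.]]
[[346. 244.]
 [432. 260.]]
[[357. 227.]
 [422. 276.]]
```

```bash
python3 - <<'E'
from panel import *
K=pickle.load(open('knob.pkl','rb'))
p,r=cur();s=p+[0,0,.1];T=K+n*.12;Q=ptool(60)
po=[(p+[0,0,.05],r),(s,r)]
w=(r.inv()*Q).as_rotvec();N=9;print(np.degrees(w),T)
for k in range(1,N+1):
    po.append((s+(T-s)*k/N,r*R.from_rotvec(w*k/N)))
rows(po,-0.2)
E
```

```text
[19.87278738 34.34640846 57.98405645] [0.41770375 0.13318622 0.16658469]
[0.1,0.1,-50.0,0.0,0.0,0.0,-0.2], 
[0.1,0.1,-50.0,0.0,0.0,0.0,-0.2], 
[-5.7,14.8,0.3,2.2,3.8,6.4,-0.2], 
[-4.0,15.4,-0.6,2.2,3.8,6.4,-0.2], 
[-2.1,15.7,-1.4,2.2,3.8,6.4,-0.2], 
[-0.3,15.8,-2.1,2.2,3.8,6.4,-0.2], 
[1.7,15.6,-2.6,2.2,3.8,6.4,-0.2], 
[3.6,15.2,-3.0,2.2,3.8,6.4,-0.2], 
[5.5,14.6,-3.3,2.2,3.8,6.4,-0.2], 
[7.3,13.7,-3.4,2.2,3.8,6.4,-0.2], 
[9.0,12.7,-3.4,2.2,3.8,6.4,-0.2],
```

Request:
{"fn": "apply_moves", "kwargs": {"increments": [[0,0,-50,0,0,0,-0.2],[0,0,-50,0,0,0,0],[-6,15,0,2.2,3.8,6.4,0],[-4,15,0,2.2,3.8,6.4,0],[-2,16,-1,2.2,3.8,6.4,0],[0,16,-2,2.2,3.8,6.4,0],[2,16,-3,2.2,3.8,6.4,0],[4,15,-3,2.2,3.8,6.4,0]]}}

```text
t: 11.65
eef_pos: [0.4277, 0.1892, 0.173]
tool_rot: [-0.124, 0.96, -0.189, 0.167]
contact_force: [1.0, 0.8, -0.8]
gripper_width: 0.503
```

```bash
python3 - <<'E'
from panel import *
K=pickle.load(open('knob.pkl','rb'))
im,c=grab('wrist','w10');pickle.dump(c,open('w10.pkl','wb'))
print(cur()[0],bot.get_obs()['q'])
rows(lin(K+n*.12,ptool(60),4),0)
E
```

```text
[0.4278443  0.18751647 0.17275399] [-0.98219694  0.01616544  0.40315734  2.4141598   0.17247302  0.30163065
 -1.12672512]
[2.9,13.5,-1.9,1.9,3.3,5.7,0], 
[4.3,13.0,-2.1,1.9,3.3,5.7,0], 
[5.7,12.5,-2.2,1.9,3.3,5.7,0], 
[7.0,11.8,-2.3,1.9,3.3,5.7,0],
```

View pics/w10.png

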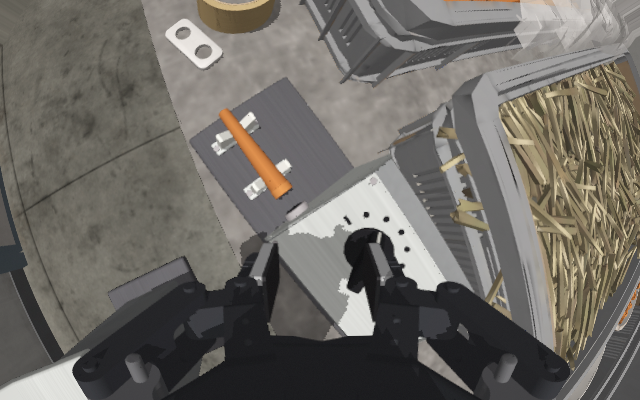

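```bash
python3 - <<'E'
from panel import *
K=pickle.load(open('knob.pkl','rb'))
crop(cv2.imread('pics/w10.png'),310,190,430,310,5,'w10a')
c=pickle.load(open('w10.pkl','rb'))
for k in range(4):
    t=np.radians(30*k);d=y*np.cos(t)+u*np.sin(t)
    print(k,np.round((proj(c,np.array([K+n*.041+d*.022,K+n*.041-d*.022,K+d*.034]),True)-[310,190])*5).tolist())
rows(lin(K+n*.065,ptool(60),6),0)
E
```

```text
0 [[185.0, 317.0], [340.0, 521.0], [187.0, 151.0]]
1 [[255.0, 300.0], [273.0, 535.0], [282.0, 124.0]]
2 [[329.0, 317.0], [206.0, 519.0], [382.0, 146.0]]
3 [[384.0, 362.0], [153.0, 478.0], [457.0, 210.0]]
[4.2,8.2,7.6,1.3,2.2,3.8,0], 
[4.5,8.1,7.6,1.3,2.2,3.8,0], 
[4.7,8.0,7.6,1.3,2.2,3.8,0], 
[4.9,7.8,7.6,1.3,2.2,3.8,0], 
[5.1,7.7,7.6,1.3,2.2,3.8,0], 
[5.3,7.5,7.7,1.3,2.2,3.8,0],
```

View pics/w10a.png

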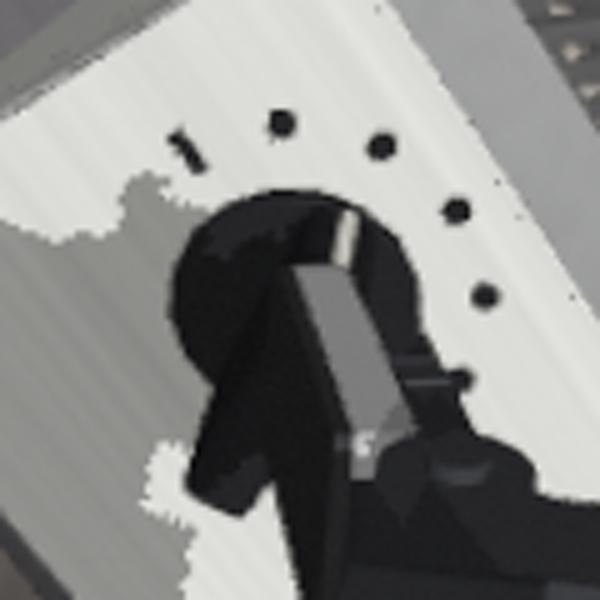

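Request:
{"fn": "apply_moves", "kwargs": {"increments": [[4,8,7,1.3,2.2,3.8,0],[4.5,8,7,1.3,2.2,3.8,0],[5,8,7,1.3,2.2,3.8,0],[5,8,7,1.3,2.2,3.8,0],[5,8,7,1.3,2.2,3.8,0],[5,7.5,7,1.3,2.2,3.8,0],[0,0,0,0,0,0,0],[0,0,0,0,0,0,0]]}}

```text
t: 12.7
eef_pos: [0.4281, 0.1421, 0.1242]
tool_rot: [-0.098, 0.939, -0.266, 0.192]
contact_force: [-0.6, 0.2, -0.3]
gripper_width: 0.498
```

```bash
cat > chk.py <<'E'
from panel import *
K=pickle.load(open('knob.pkl','rb'))
def chk(h,ang,N=4,g=0):
    p,r=cur();o=bot.get_obs()
    e=p-K;print('off axis u,y,n mm',np.round([e@u*1e3,e@y*1e3,e@n*1e3],1),'roterr',np.round((r.inv()*ptool(ang)).as_rotvec(degrees=True),1),'q',np.round(o['q'],2),'F',np.round(o['contact_force'],1),'M',np.round(o['torque'],2),o['gripper_width'],o['t'])
    rows(lin(K+n*h,ptool(ang),N),g)
E
python3 - <<'E'
from chk import *
im,c=grab('wrist','w11');pickle.dump(c,open('w11.pkl','wb'))
chk(.011,60,5)
E
```

```text
off axis u,y,n mm [-16.6   6.5  79.2] roterr [10.9  7.4 15.5] q [ 0.26  0.21 -0.88  2.43  1.13  0.35 -2.16] F [ 0.1 -0.9  0.1] M [-0.1   0.48 -0.01] 0.4986935140767884 12.75
[5.3,-3.6,12.6,2.2,1.5,3.1,0], 
[4.8,-3.4,12.8,2.2,1.5,3.1,0], 
[4.3,-3.2,13.1,2.2,1.5,3.1,0], 
[3.8,-2.9,13.3,2.2,1.5,3.1,0], 
[3.3,-2.6,13.5,2.2,1.5,3.1,0],
```

View pics/w11.png

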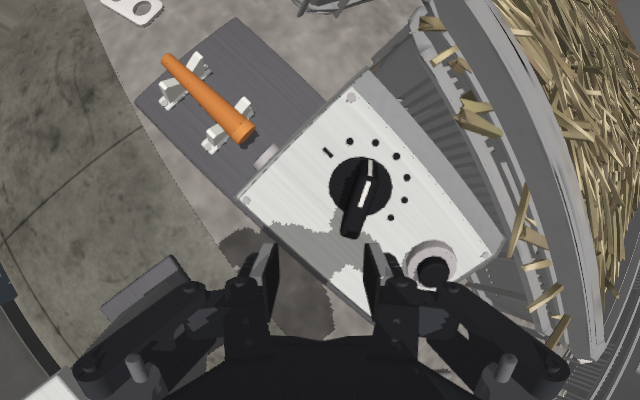

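```bash
python3 - <<'E'
from chk import *
c=pickle.load(open('w11.pkl','rb'));im=cv2.imread('pics/w11.png')
crop(im,300,120,480,300,4,'w11a')
P=onpanel(c,[(349.5,141.5),(375.5,142.5),(396.5,156.5),(406.5,177),(404.5,199.5),(390.5,217.5)])
q=pc(P)*1e3;print(q)
a=np.radians([30,60,90,120,150,180]);ce=q[:,:2]-34*np.c_[np.sin(a),np.cos(a)];print(ce,ce.mean(0))
print('start',pc(onpanel(c,[(434,270)],.023))*1e3)
E
```

```text
[[ 1.01256953e+02 -1.02958206e+02 -1.38087089e-14]
 [ 1.14063637e+02 -1.15429044e+02  2.06764069e-14]
 [ 1.18372691e+02 -1.32584760e+02 -5.88040696e-15]
 [ 1.14000053e+02 -1.48917180e+02  2.56051328e-14]
 [ 1.01844349e+02 -1.61622612e+02 -2.15880012e-14]
 [ 8.45187699e+01 -1.66295700e+02  2.02947900e-14]]
[[  84.25695336 -132.40306958]
 [  84.61877347 -132.42904424]
 [  84.37269066 -132.58475975]
 [  84.55518899 -131.9171802 ]
 [  84.84434888 -132.17774785]
 [  84.51876993 -132.29570035]] [  84.52778755 -132.30125033]
start [[  88.58205114 -212.55345674   23.        ]]
```

View pics/w11a.png

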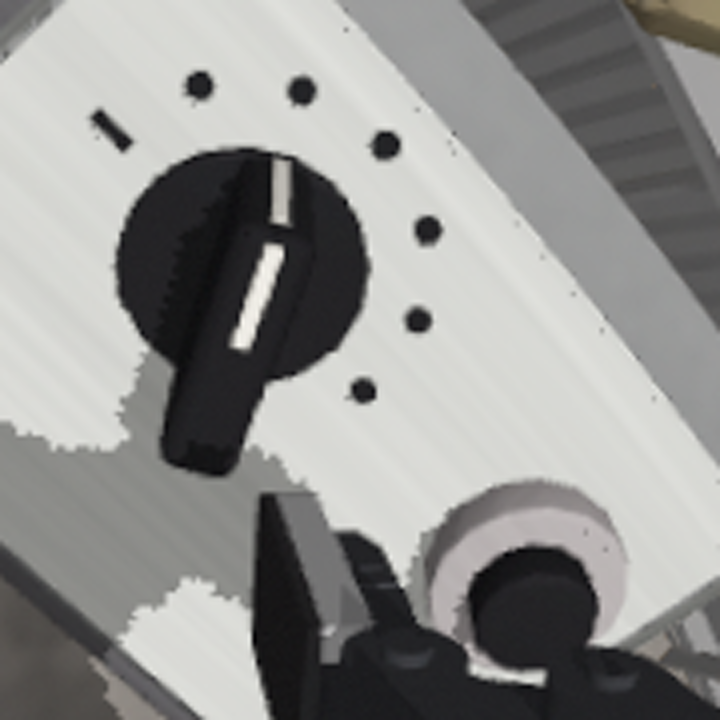

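```bash
python3 - <<'E'
from chk import *
chk(.06,60,4)
E
```

```text
off axis u,y,n mm [-16.6   6.5  79.2] roterr [10.9  7.4 15.5] q [ 0.26  0.21 -0.88  2.43  1.13  0.35 -2.16] F [ 0.1 -0.9  0.1] M [-0.1   0.48 -0.01] 0.4986935140767884 12.75
[4.7,-2.5,3.8,2.7,1.8,3.9,0], 
[4.5,-2.6,4.0,2.7,1.8,3.9,0], 
[4.1,-2.7,4.3,2.7,1.8,3.9,0], 
[3.8,-2.7,4.6,2.7,1.8,3.9,0],
```

Request:
{"fn": "apply_moves", "kwargs": {"increments": [[0,0,0,0,0,-10,0],[0,0,0,0,0,-10,0],[0,0,0,0,0,-10,0],[0,0,0,0,0,-10,0],[0,0,0,0,0,-10,0],[0,0,0,0,0,-10,0],[0,0,0,0,0,-10,0],[0,0,0,0,0,-10,0]]}}

```text
t: 13.75
eef_pos: [0.4304, 0.1483, 0.128]
tool_rot: [0.059, 0.876, 0.429, 0.212]
contact_force: [0.0, 1.4, -0.2]
gripper_width: 0.502
```

```bash
python3 - <<'E'
from chk import *
chk(.07,-120,9)
E
```

```text
off axis u,y,n mm [-11.3  11.8  79.8] roterr [-13.3   3.6 -80.2] q [ 0.38  0.25 -1.04  2.42  1.18  0.42 -0.75] F [ 0.   1.4 -0.2] M [-0.08  0.48 -0.02] 0.5016755451578349 13.75
[0.3,1.9,0.8,-1.5,0.4,-8.9,0], 
[0.0,1.9,0.9,-1.5,0.4,-8.9,0], 
[-0.3,1.9,0.9,-1.5,0.4,-8.9,0], 
[-0.6,1.8,1.0,-1.5,0.4,-8.9,0], 
[-0.9,1.7,1.0,-1.5,0.4,-8.9,0], 
[-1.1,1.5,1.0,-1.5,0.4,-8.9,0], 
[-1.3,1.3,1.1,-1.5,0.4,-8.9,0], 
[-1.5,1.0,1.1,-1.5,0.4,-8.9,0], 
[-1.7,0.7,1.1,-1.5,0.4,-8.9,0],
```

Request:
{"fn": "apply_moves", "kwargs": {"increments": [[0,2,1,-1.7,0.4,-9.8,0],[0,2,1,-1.7,0.4,-9.8,0],[0,2,1,-1.7,0.4,-9.8,0],[-0.5,2,1,-1.7,0.4,-9.8,0],[-1,2,1,-1.7,0.4,-9.8,0],[-1,1.5,1,-1.7,0.4,-9.8,0],[-1.5,1.5,1,-1.7,0.4,-9.8,0],[-1.5,1,1,-1.7,0.4,-9.8,0]]}}

```text
t: 14.75
eef_pos: [0.4775, 0.1605, 0.1359]
tool_rot: [0.259, 0.361, 0.88, 0.169]
contact_force: [-0.3, -0.6, -0.5]
gripper_width: 0.499
```

```bash
python3 - <<'E'
from chk import *
chk(.06,-120,5)
E
```

```text
off axis u,y,n mm [31.9 13.  56.2] roterr [-2.4  0.   2.7] q [ 0.61  0.55 -1.4   2.43  1.72  0.77  0.29] F [-0.3 -0.6 -0.5] M [-0.19  0.56 -0.02] 0.4994328708607978 14.75
[1.3,-6.8,-0.5,-0.5,0.0,0.5,0], 
[1.2,-6.8,-0.5,-0.5,0.0,0.5,0], 
[1.1,-6.8,-0.6,-0.5,0.0,0.5,0], 
[1.1,-6.8,-0.7,-0.5,0.0,0.5,0], 
[1.0,-6.8,-0.7,-0.5,0.0,0.5,0],
```

```bash
cat > kin.py <<'E'
import numpy as np
from scipy.spatial.transform import Rotation as R
from scipy.optimize import least_squares
E
python3 - <<'E'
from kin import *
from station import bot
import itertools
def qr(w,x,y,z):return R.from_quat([x,y,z,w])
o=bot.get_obs()
D=[([-1.45110093,0.47780973,0.02238242,1.55644107,-0.01150163,1.10930851,-0.083078],[.1523422,.65697901,.23032448],qr(6.3e-4,.782887,.622163,-6.69e-4)),
([-0.45573049,0.22031434,0.70748177,1.94526303,-0.15794197,1.02960327,0.1562386],[.4978,-.13,.2508],qr(.002,.997,-.076,0)),
([-0.73010831,0.2013365,0.6705792,2.07692551,-0.1535483,0.89855149,-0.05380944],[.48119,.00656,.20565],qr(.002,.999,-.039,.007)),
([-1.09950876,0.25433725,0.45655867,1.99508411,-0.12894454,0.90699034,-0.33858614],[.43069,.28641,.20245],R.from_matrix([[0.97143539,0.23667982,0.0172033],[0.23669772,-0.97158281,0.00101735],[0.01695522,0.00308369,-0.99985149]])),
([-0.98611371,0.46690883,0.37703886,2.08467357,-0.27818823,0.63700794,-0.18813112],[.43656,.27499,.06945],qr(.002,.993,.116,-.001)),
([-0.98219694,0.01616544,0.40315734,2.4141598,0.17247302,0.30163065,-1.12672512],[.42784,.18752,.17275],qr(-.124,.96,-.189,.167)),
(o['q'],o['eef_pos'],qr(*o['tool_rot']))]
Rz=lambda a:R.from_euler('z',a);Ry=lambda a:R.from_euler('y',a)
best=None
def fk(p,s,q):
    s1,s3,s5,s7,y0=s
    r=Rz(y0+s1*q[0]);P=np.array([0,0,p[0]])+r.apply([p[7],0,0])
    r=r*Ry(q[1])*Rz(s3*q[2]);P=P+r.apply([p[2],0,p[1]])
    r=r*Ry(q[3])*Rz(s5*q[4]);P=P+r.apply([p[3],0,p[4]])
    r=r*Ry(q[5]);P=P+r.apply([p[5],0,0]);r=r*Rz(s7*q[6]);P=P+r.apply([0,0,p[6]])
    return P,r*Rz(p[8])
for s in itertools.product((1,-1),(1,-1),(1,-1),(1,-1),(0,np.pi)):
    def res(p):
        out=[]
        for q,X,Q in D:
            P,r=fk(p,s,q);out+=list((P-X)*5)+list((Q.inv()*r).as_rotvec())
        return out
    for y in(0,np.pi/2,np.pi,-np.pi/2):
        f=least_squares(res,[.3,.4,0,0,.4,0,.2,0,y])
        if best is None or f.cost<best[0]:best=(f.cost,s,f.x,f.fun)
print(best[0],best[1],best[2]);print(np.round(best[3].reshape(-1,6)*[200,200,200,57,57,57],1))
import pickle;pickle.dump(best[1:3],open('kin.pkl','wb'))
E
```

```text
0.2347179924498613 (-1, -1, -1, -1, 0) [ 2.09566081e-01  6.60381191e-01 -2.78851257e-03 -2.98985826e-02
  4.89385298e-01  2.03518540e-03  3.73573226e-01 -6.28233143e-02
  3.13923052e+00]
[[-59.3  23.4   1.4  -0.    0.   -0.1]
 [-15.5  25.2   5.4  -0.2   0.2   0.6]
 [-24.2  27.1   2.    0.   -0.   -0.1]
 [-38.1  24.1   1.5   0.   -0.   -0.1]
 [-22.3  45.6 -18.    0.1   0.2  -0.1]
 [-38.1  20.6   4.   -0.1   0.1   0. ]
 [  4.3  74.9   3.7   0.    0.   -0.1]]
```

```bash
cat >> kin.py <<'E'
Rz=lambda a:R.from_euler('z',a);Ry=lambda a:R.from_euler('y',a)
def fk(p,q):
    r=Rz(-q[0]);P=np.array([p[9],p[10],p[0]])+r.apply([p[7],p[11],0])
    r=r*Ry(q[1])*Rz(-q[2]);P=P+r.apply([p[2],p[12],p[1]])
    r=r*Ry(q[3])*Rz(-q[4]);P=P+r.apply([p[3],p[13],p[4]])
    r=r*Ry(q[5]);P=P+r.apply([p[5],0,0]);r=r*Rz(-q[6]);P=P+r.apply([p[14],p[15],p[6]])
    return P,r*Rz(p[8])
E
python3 - <<'E'
from kin import *
from station import bot
import pickle
def qr(w,x,y,z):return R.from_quat([x,y,z,w])
o=bot.get_obs()
D=[([-1.45110093,0.47780973,0.02238242,1.55644107,-0.01150163,1.10930851,-0.083078],[.1523422,.65697901,.23032448],qr(6.3e-4,.782887,.622163,-6.69e-4)),
([-0.45573049,0.22031434,0.70748177,1.94526303,-0.15794197,1.02960327,0.1562386],[.4978,-.13,.2508],qr(.002,.997,-.076,0)),
([-0.73010831,0.2013365,0.6705792,2.07692551,-0.1535483,0.89855149,-0.05380944],[.48119,.00656,.20565],qr(.002,.999,-.039,.007)),
([-1.09950876,0.25433725,0.45655867,1.99508411,-0.12894454,0.90699034,-0.33858614],[.43069,.28641,.20245],R.from_matrix([[0.97143539,0.23667982,0.0172033],[0.23669772,-0.97158281,0.00101735],[0.01695522,0.00308369,-0.99985149]])),
([-0.98611371,0.46690883,0.37703886,2.08467357,-0.27818823,0.63700794,-0.18813112],[.43656,.27499,.06945],qr(.002,.993,.116,-.001)),
([-0.98219694,0.01616544,0.40315734,2.4141598,0.17247302,0.30163065,-1.12672512],[.42784,.18752,.17275],qr(-.124,.96,-.189,.167)),
(o['q'],o['eef_pos'],qr(*o['tool_rot']))]
def res(p,reg=1e-3):
    out=[]
    for q,X,Q in D:
        P,r=fk(p,q);out+=list((P-X)*5)+list((Q.inv()*r).as_rotvec())
    return np.r_[out,reg*p[[2,3,5,7,9,10,11,12,13,14,15]]]
f=least_squares(res,[.21,.66,0,0,.49,0,.37,0,np.pi]+[0]*7)
print(f.cost,np.round(f.x,4));print(np.round(f.fun[:42].reshape(-1,6)*[200,200,200,57,57,57],1))
pickle.dump(f.x,open('kin.pkl','wb'))
E
```

```text
0.00037158964516761033 [ 2.6620e-01  5.3270e-01 -2.7000e-03 -4.8000e-03  4.6740e-01  2.6000e-03
  3.0520e-01  1.0300e-02  3.1392e+00  3.4000e-03 -3.7000e-03 -1.9800e-02
 -2.9800e-02 -1.3300e-02 -3.5000e-03  4.9000e-03]
[[-0.2 -0.8  0.7 -0.   0.  -0.1]
 [-0.4 -2.8 -0.2 -0.2  0.2  0.6]
 [-0.6  3.2 -0.7  0.  -0.  -0.1]
 [ 0.2  0.7 -0.4  0.  -0.  -0.1]
 [ 0.8  0.3  0.7  0.1  0.2 -0.1]
 [ 0.  -0.8 -0.1 -0.1  0.1  0. ]
 [ 0.2  0.2 -0.   0.   0.  -0.1]]
```

```bash
cat > ik.py <<'E'
from kin import *
import pickle
pk=pickle.load(open('kin.pkl','rb'))
lo=np.array([-2.96,-.34,-1.41,.24,-1.37,.17,-2.96])+.01;hi=np.array([2.96,2.1,1.46,2.44,4.51,1.92,2.96])-.01
def ik(P,Q,n=25,seed=0):
    rng=np.random.default_rng(seed);S=[]
    for i in range(n):
        q0=rng.uniform(lo,hi)
        def res(q):
            p,r=fk(pk,q);return np.r_[(p-P)*5,(Q.inv()*r).as_rotvec(),1e-3*(q-(lo+hi)/2)/(hi-lo)]
        f=least_squares(res,q0,bounds=(lo,hi),max_nfev=150)
        p,r=fk(pk,f.x);e=np.linalg.norm(p-P)*1e3;a=np.degrees((Q.inv()*r).magnitude());S.append((e+a*2,e,a,f.x))
    S.sort(key=lambda s:s[0]);return S
E
python3 - <<'E'
from ik import *
import sys
from panel import *
K=pickle.load(open('knob.pkl','rb'))
for h in(.010,.06):
  for ang in(-120,-90,-60,60,90,120):
    S=ik(K+n*h,ptool(ang));seen=[]
    for s in S:
        if s[0]<3 and all(np.linalg.norm(s[3]-t)>.6 for t in seen):
            seen.append(s[3]);print(h,ang,round(s[1],1),round(s[2],1),np.round(s[3],2))
    if not seen: print(h,ang,'none best',S[0][1:3],np.round(S[0][3],2))
S=ik(K-y*.087+n*.03,ptool(-90));print('start',S[0][1:3],S[0][3])
E
```

```text
0.01 -120 none best (np.float64(9.058079367584812), np.float64(3.5218087917072016)) [ 0.6   0.84 -1.4   2.43  1.88  0.97  0.26]
0.01 -90 none best (np.float64(9.528441871907397), np.float64(3.7014958059416085)) [ 0.61  0.84 -1.4   2.43  1.87  0.97 -0.26]
0.01 -60 none best (np.float64(10.377711382344865), np.float64(4.025632420519797)) [ 0.62  0.84 -1.4   2.43  1.87  0.96 -0.77]
0.01 60 none best (np.float64(12.862092004553809), np.float64(4.970482476520194)) [ 0.59  0.85 -1.4   2.43  1.85  0.98 -2.87]
0.01 90 none best (np.float64(12.362694357443631), np.float64(4.782031168405244)) [ 0.58  0.85 -1.4   2.43  1.85  0.99  2.88]
0.01 120 none best (np.float64(11.483483478564116), np.float64(4.448706487365415)) [ 0.58  0.85 -1.4   2.43  1.86  1.    2.34]
0.06 -120 none best (np.float64(14.89609875123662), np.float64(6.240149991529651)) [ 0.65  0.54 -1.4   2.43  1.62  0.72  0.35]
0.06 -90 none best (np.float64(15.34829368276247), np.float64(6.4285121721363785)) [ 0.66  0.54 -1.4   2.43  1.62  0.71 -0.16]
0.06 -60 none best (np.float64(16.160675079600928), np.float64(6.768346942159558)) [ 0.67  0.54 -1.4   2.43  1.61  0.71 -0.67]
0.06 60 none best (np.float64(18.51388190624355), np.float64(7.758323675475313)) [ 0.64  0.55 -1.4   2.43  1.58  0.73 -2.77]
0.06 90 none best (np.float64(18.964581707688343), np.float64(7.414135295255874)) [ 0.61  0.56 -1.4   2.43  1.6   0.76  2.95]
0.06 120 none best (np.float64(17.207030344350255), np.float64(7.212045368381138)) [ 0.62  0.55 -1.4   2.43  1.6   0.74  2.44]
start (np.float64(11.558909484684067), np.float64(4.62049557727965)) [ 0.91282472  0.7286308  -1.4         2.43        1.82096481  0.69450404
 -0.0177617 ]
```

```bash
cat >> ik.py <<'E'
def ikz(P,Q,n=20,seed=0,wp=50,wx=.3,soft=1.0):
    """position exact; orientation soft"""
    rng=np.random.default_rng(seed);S=[]
    for i in range(n):
        q0=rng.uniform(lo,hi)
        def res(q):
            p,r=fk(pk,q);return np.r_[(p-P)*wp,(Q.inv()*r).as_rotvec()*soft]
        f=least_squares(res,q0,bounds=(lo,hi),max_nfev=200)
        p,r=fk(pk,f.x);e=np.linalg.norm(p-P)*1e3;w=(Q.inv()*r).as_rotvec(degrees=True);S.append((np.linalg.norm(w)+e*3,e,w,f.x))
    S.sort(key=lambda s:s[0]);return S
E
python3 - <<'E'
from ik import *
from panel import *
K=pickle.load(open('knob.pkl','rb'))
for h in(.010,.03,.06):
  for ang in(-120,-60):
    S=ikz(K+n*h,ptool(ang));seen=[]
    for s in S:
        if s[1]<2 and all(np.linalg.norm(s[3]-t)>.6 for t in seen) and len(seen)<3:
            seen.append(s[3]);_,r=fk(pk,s[3]);v=r.apply([0,0,1])
            print(h,ang,round(s[1],1),'rot in tool',np.round(s[2],1),'q',np.round(s[3],2),'tilt u,y',np.round(np.degrees([v@u,v@y]),1))
for h in(.023,.05):
    s=ikz(K-y*.087+n*h,ptool(-90))[0];print('start',h,s[1],s[2],np.round(s[3],2))
E
```

```text
0.01 -120 0.1 rot in tool [ 5.   2.1 -0. ] q [ 0.6   0.82 -1.4   2.43  1.82  0.95  0.28] tilt u,y [-5.3 -0.7]
0.01 -120 0.2 rot in tool [ 6.3  2.6 -0. ] q [-1.44  1.06  1.45  2.43  4.38  0.94 -2.75] tilt u,y [-6.8 -0.9]
0.01 -120 0.2 rot in tool [13.8  3.2  1.5] q [-1.21  0.46  0.85  2.35 -1.2   0.18  2.95] tilt u,y [-13.5  -3.9]
0.01 -60 0.2 rot in tool [ 5.  -3.6 -0.1] q [ 0.62  0.81 -1.4   2.43  1.81  0.94 -0.74] tilt u,y [-6.1 -0.7]
0.01 -60 0.2 rot in tool [ 6.3 -4.3 -0.1] q [-1.12  0.43  0.81  2.43  4.13  0.23  2.95] tilt u,y [-7.6 -0.5]
0.01 -60 0.4 rot in tool [ 6.3 -3.6 -0.1] q [ 0.37  0.48 -0.97  2.43  1.85  0.52 -0.91] tilt u,y [-7.2  0. ]
0.03 -120 0.2 rot in tool [ 6.5  2.7 -0. ] q [ 0.62  0.7  -1.4   2.43  1.71  0.86  0.32] tilt u,y [-7.  -0.9]
0.03 -120 0.2 rot in tool [ 7.6  3.4 -0. ] q [-1.22  0.38  0.89  2.43  4.4   0.18 -2.57] tilt u,y [-8.3 -0.8]
0.03 -120 0.2 rot in tool [12.6  3.1  1.4] q [-1.29  0.42  0.93  2.38 -1.19  0.18  2.95] tilt u,y [-12.4  -3.4]
0.03 -60 0.2 rot in tool [ 6.3 -4.7 -0.2] q [ 0.63  0.7  -1.4   2.43  1.7   0.84 -0.7 ] tilt u,y [-7.8 -0.9]

[... 409 characters left out ...]
18  2.95] tilt u,y [-10.6  -1.9]
0.06 -120 0.3 rot in tool [ 7.3  8.7 -4.1] q [-1.31  0.31  1.03  2.43 -1.36  0.26 -2.95] tilt u,y [-10.7   3.4]
0.06 -60 0.2 rot in tool [ 7.9 -5.9 -0.2] q [ 0.67  0.52 -1.4   2.43  1.51  0.69 -0.6 ] tilt u,y [-9.7 -1.1]
0.06 -60 0.3 rot in tool [ 9.  -6.7 -0.2] q [-1.47  0.42  1.21  2.43 -1.36  0.3   2.15] tilt u,y [-11.1  -1.3]
0.06 -60 1.4 rot in tool [13.8 10.7  1.2] q [ 0.19  0.23 -0.47  2.43  4.5   0.18  2.85] tilt u,y [-6.4 16. ]
start 0.023 0.15795234075280068 [ 6.26318573  1.16456738 -0.05534819] [ 0.91  0.75 -1.4   2.43  1.79  0.71  0.01]
start 0.05 0.19952816761882786 [ 8.23116954  1.48192379 -0.07700017] [ 0.95  0.59 -1.4   2.43  1.61  0.56  0.12]
```

```bash
cat >> panel.py <<'E'
def pt2(T,tilt,flip=True):
    t=np.radians(tilt);zt=np.sin(t)*x-np.cos(t)*z
    b=np.radians(T);d=y*np.cos(b)+u*np.sin(b);xt=np.cross(d,zt);xt/=np.linalg.norm(xt)
    if xt@(u*np.cos(b)-y*np.sin(b))<0:xt=-xt
    if flip:xt=-xt
    return R.from_matrix(np.c_[xt,np.cross(zt,xt),zt])
def tcp(G,Q):return G+Q.apply([0,0,.019])
E
python3 - <<'E'
from ik import *
from panel import *
K=pickle.load(open('knob.pkl','rb'))
for tilt in(26,30):
 for h,T in((.03,60),(.03,120),(.07,60),(.085,60)):
    Q=pt2(T,tilt);S=ik(tcp(K+n*h,Q),Q,14);seen=[]
    for s in S:
        if s[0]<1.5 and all(np.linalg.norm(s[3]-t)>.8 for t in seen) and len(seen)<4:
            seen.append(s[3]);print(tilt,h,T,np.round(s[1:3],1),np.round(s[3],2))
    if not seen:print(tilt,h,T,'no',S[0][1:3])
E
```

```text
26 0.03 60 [0. 0.] [ 0.51  0.6  -1.2   2.37  1.59  0.66  0.43]
26 0.03 60 [0. 0.] [ 0.09  0.36 -0.64  2.39  1.58  0.32  0.35]
26 0.03 120 [0. 0.] [ 0.52  0.6  -1.2   2.38  1.6   0.65 -0.64]
26 0.03 120 [0. 0.] [ 0.11  0.36 -0.65  2.4   1.61  0.32 -0.73]
26 0.07 60 [0. 0.] [ 0.24  0.27 -0.83  2.42  1.33  0.34  0.57]
26 0.07 60 [0.4 0.2] [-1.28  0.31  0.93  2.42 -1.1   0.18  2.95]
26 0.085 60 [0. 0.] [ 0.68  0.49 -1.4   2.41  1.39  0.65  0.56]
26 0.085 60 [0.1 0. ] [-1.43  0.32  1.1   2.43 -1.09  0.22  2.95]
30 0.03 60 [0. 0.] [ 0.48  0.57 -1.15  2.42  1.76  0.64  0.25]
30 0.03 60 [0. 0.] [-1.39  0.77  1.26  2.42  4.4   0.65 -2.66]
30 0.03 120 [0. 0.] [ 0.54  0.62 -1.22  2.42  1.77  0.69 -0.78]
30 0.03 120 [0.3 0.2] [-1.08  0.41  0.76  2.43  4.13  0.22  2.95]
30 0.03 120 [0.4 0.2] [-1.42  1.06  1.45  2.43  4.4   0.97  2.49]
30 0.07 60 no (np.float64(1.8587188704138065), np.float64(0.7838138145055328))
30 0.085 60 no (np.float64(3.265765310085056), np.float64(1.3955243498187173))
```

```bash
cat > chk.py <<'E'
from panel import *
K=pickle.load(open('knob.pkl','rb'))
def chk(h,T,N=4,g=0,tilt=26,B=None,Q=None):
    p,r=cur();o=bot.get_obs();B=K if B is None else B
    Q=pt2(T,tilt) if Q is None else Q;G=p-r.apply([0,0,.019]);e=G-B
    print('G off axis u,y,n mm',np.round([e@u*1e3,e@y*1e3,e@n*1e3],1),'roterr',np.round((r.inv()*Q).as_rotvec(degrees=True),1),'q',np.round(o['q'],2),'F',np.round(o['contact_force'],1),'M',np.round(o['torque'],2),o['gripper_width'],o['t'])
    rows(lin(tcp(B+n*h,Q),Q,N),g)
E
python3 - <<'E'
from chk import *
chk(.07,60,6)
E
```

```text
G off axis u,y,n mm [32.5 13.5 75.2] roterr [7.8 6.3 2. ] q [ 0.61  0.55 -1.4   2.43  1.72  0.77  0.29] F [-0.3 -0.6 -0.5] M [-0.19  0.56 -0.02] 0.4994328708607978 14.75
[1.4,-6.2,1.0,1.3,1.1,0.3,0], 
[1.3,-6.1,1.2,1.3,1.1,0.3,0], 
[1.3,-6.1,1.4,1.3,1.1,0.3,0], 
[1.2,-6.1,1.5,1.3,1.1,0.3,0], 
[1.2,-6.1,1.7,1.3,1.1,0.3,0], 
[1.1,-6.0,1.9,1.3,1.1,0.3,0],
```

Request:
{"fn": "apply_moves", "kwargs": {"increments": [[1.4,-6,1,1.3,1.1,0.3,0],[1.3,-6,1,1.3,1.1,0.3,0],[1.3,-6,1,1.3,1.1,0.3,0],[1.2,-6,1,1.3,1.1,0.3,0],[1.2,-6,1,1.3,1.1,0.3,0],[1.2,-6,1,1.3,1.1,0.3,0],[0,0,0,0,0,0,0],[0,0,0,0,0,0,0]]}}

```text
t: 15.75
eef_pos: [0.4508, 0.1454, 0.1041]
tool_rot: [0.176, 0.369, 0.905, 0.118]
contact_force: [-0.0, 0.8, -0.1]
gripper_width: 0.502
```

```bash
python3 - <<'E'
from chk import *
im,c=grab('wrist','w12');pickle.dump(c,open('w12.pkl','wb'))
chk(.07,60,3)
chk(.031,60,6)
E
```

```text
G off axis u,y,n mm [-6.4  4.6 67.8] roterr [-1.6 -0.3  2.2] q [ 0.63  0.58 -1.37  2.38  1.42  0.72  0.59] F [-0.5  0.1 -0.3] M [-0.06  0.45 -0.02] 0.50019349952583 15.8
[-2.4,0.9,-1.2,-0.5,-0.1,0.7,0], 
[-2.4,1.0,-1.2,-0.5,-0.1,0.7,0], 
[-2.3,1.0,-1.2,-0.5,-0.1,0.7,0], 
G off axis u,y,n mm [-6.4  4.6 67.8] roterr [-1.6 -0.3  2.2] q [ 0.63  0.58 -1.37  2.38  1.42  0.72  0.59] F [-0.5  0.1 -0.3] M [-0.06  0.45 -0.02] 0.50019349952583 15.8
[-2.0,1.8,5.7,-0.3,-0.1,0.4,0], 
[-1.9,1.8,5.7,-0.3,-0.1,0.4,0], 
[-1.9,1.7,5.7,-0.3,-0.1,0.4,0], 
[-1.9,1.7,5.7,-0.3,-0.1,0.4,0], 
[-1.9,1.7,5.8,-0.3,-0.1,0.4,0], 
[-1.9,1.7,5.8,-0.3,-0.1,0.4,0],
```

View pics/w12.png

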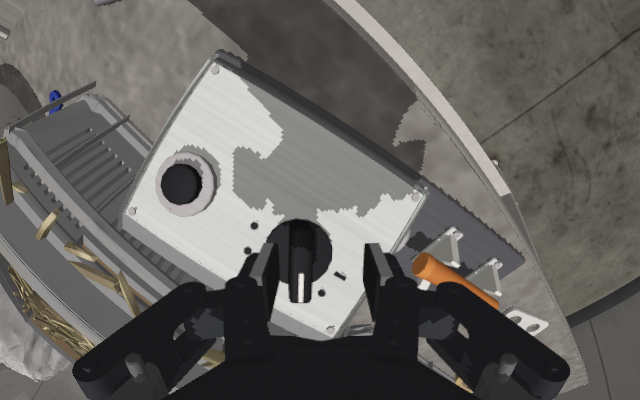

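```bash
python3 - <<'E'
from chk import *
c=pickle.load(open('w12.pkl','rb'));im=cv2.imread('pics/w12.png');crop(im,140,130,340,320,4,'w12a')
for h in(.012,.023):print(h,pc(onpanel(c,[(181.5,184),(188,181)],h))*1e3)
E
```

```text
0.012 [[  84.87053561 -219.52479993   12.        ]
 [  80.97219162 -216.69389342   12.        ]]
0.023 [[  82.85441778 -216.33867509   23.        ]
 [  79.18030859 -213.67060381   23.        ]]
```

View pics/w12a.png

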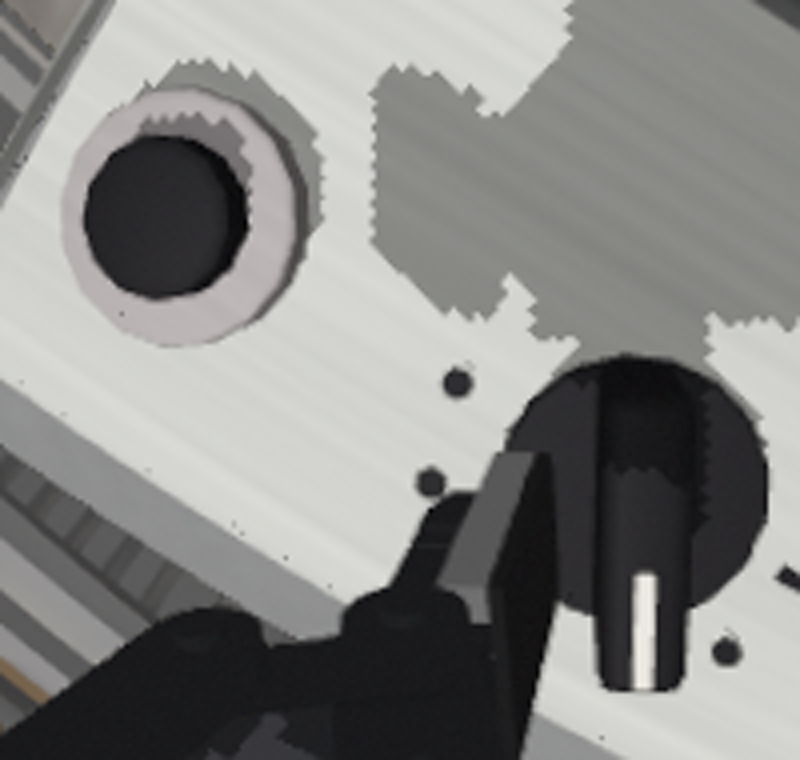

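Request:
{"fn": "apply_moves", "kwargs": {"increments": [[-2.4,1,0,-0.3,0,0.4,0],[-2.2,1.5,4,-0.3,0,0.4,0],[-2,1.7,6,-0.3,0,0.4,0],[-2,1.7,6,-0.3,0,0.4,0],[-2,1.7,6,-0.3,0,0.4,0],[-1.5,1.7,6,0,0,0.2,0],[0,0,0,0,0,0,0],[0,0,0,0,0,0,0]]}}

```text
t: 16.8
eef_pos: [0.4781, 0.1457, 0.083]
tool_rot: [0.178, 0.385, 0.896, 0.134]
contact_force: [-0.2, -0.0, -0.1]
gripper_width: 0.501
```

```bash
python3 - <<'E'
from chk import *
im,c=grab('wrist','w13');pickle.dump(c,open('w13.pkl','wb'))
chk(.031,60,2)
E
```

```text
G off axis u,y,n mm [ 1.2 -1.6 34.7] roterr [-0.  -0.4 -0.2] q [ 0.59  0.65 -1.3   2.36  1.56  0.73  0.49] F [ 1.1 -0.8  0.6] M [-0.09  0.43  0.03] 0.498788952958356 16.85
[0.7,0.3,2.0,-0.0,-0.2,-0.1,0], 
[0.7,0.3,2.0,-0.0,-0.2,-0.1,0],
```

View pics/w13.png

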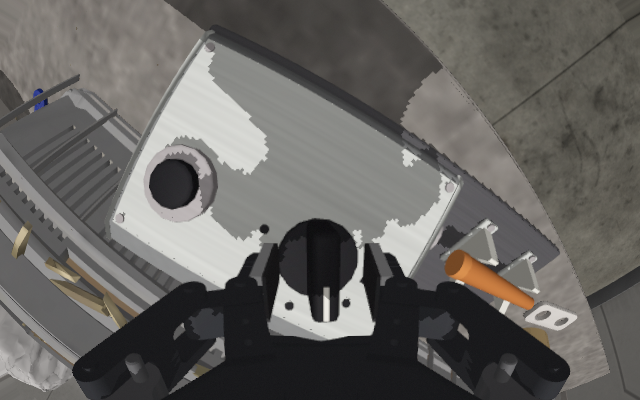

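Request:
{"fn": "apply_moves", "kwargs": {"increments": [[0.7,0.3,2,0,-0.2,0,0],[0.7,0.3,2,0,-0.2,0,0],[0,0,0,0,0,0,0],[0,0,0,0,0,0,0.4],[0,0,0,0,0,0,1],[0,0,0,0,0,0,1],[0,0,0,0,0,0,1],[0,0,0,0,0,0,1]], "grip_force": 50}}

```text
t: 17.85
eef_pos: [0.4799, 0.1469, 0.0799]
tool_rot: [0.183, 0.385, 0.895, 0.132]
contact_force: [-2.5, 1.3, -0.9]
gripper_width: 0.15
```

```bash
python3 - <<'E'
from chk import *
chk(.031,60,1,1)
p,r=cur();Q=[pt2(T,26) for T in np.arange(60,121,6)]
for a,b in zip(Q[:-1],Q[1:]):print((a.inv()*b).as_rotvec(degrees=True).round(2))
E
```

```text
G off axis u,y,n mm [ 0.7 -0.6 31.1] roterr [-0.   0.3 -0.2] q [ 0.57  0.66 -1.28  2.36  1.58  0.74  0.46] F [-2.5  1.3 -0.9] M [-0.39  0.19 -0.35] 0.14989076190233572 17.85
[1.0,-0.3,0.2,-0.0,0.3,-0.2,1], 
[ 0.   -0.    6.08]
[ 0.  -0.   6.1]
[-0.    0.    6.12]
[0.   0.   6.13]
[0.   0.   6.13]
[ 0.   -0.    6.13]
[-0.    0.    6.13]
[ 0.   -0.    6.12]
[-0.   0.   6.1]
[ 0.   -0.    6.08]
```

Request:
{"fn": "apply_moves", "kwargs": {"increments": [[0,0,0,0,0,6,1],[0,0,0,0,0,6,1],[0,0,0,0,0,6,1],[0,0,0,0,0,6,1],[0,0,0,0,0,6,1],[0,0,0,0,0,6,1],[0,0,0,0,0,6,1],[0,0,0,0,0,0,1]]}}

```text
t: 18.85
eef_pos: [0.4791, 0.1491, 0.0799]
tool_rot: [0.12, 0.685, 0.692, 0.192]
contact_force: [1.3, -2.6, 0.2]
gripper_width: 0.141
```

```bash
python3 - <<'E'
from chk import *
im,c=grab('wrist','w14');pickle.dump(c,open('w14.pkl','wb'))
chk(.031,120,4,1)
E
```

```text
G off axis u,y,n mm [ 0.5  1.6 31.3] roterr [ 0.1 -0.1 18.1] q [ 0.59  0.69 -1.32  2.36  1.59  0.78 -0.28] F [-0.3 -2.5  1.4] M [0.36 0.49 0.49] 0.1429366309156153 18.9
[-0.4,-0.0,0.1,0.0,-0.0,4.5,1], 
[-0.4,0.0,0.1,0.0,-0.0,4.5,1], 
[-0.4,0.0,0.1,0.0,-0.0,4.5,1], 
[-0.4,0.1,0.1,0.0,-0.0,4.5,1],
```

View pics/w14.png

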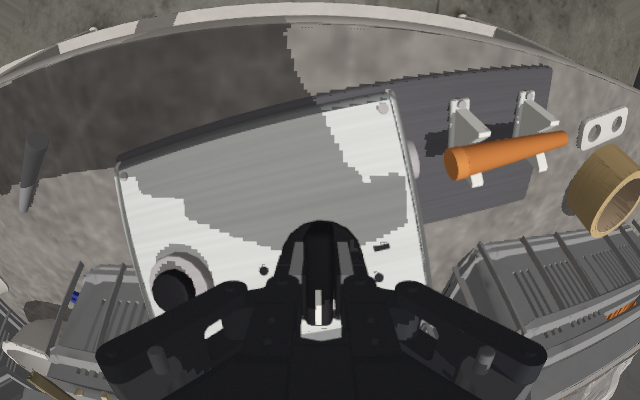

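Request:
{"fn": "apply_moves", "kwargs": {"increments": [[-0.4,0,0,0,0,5,1],[-0.4,0,0,0,0,5,1],[-0.4,0,0,0,0,4.5,1],[-0.4,0,0,0,0,4,1],[0,0,0,0,0,0,1],[0,0,0,0,0,0,1],[0,0,0,0,0,0,1],[0,0,0,0,0,0,1]]}}

```text
t: 19.9
eef_pos: [0.4789, 0.1499, 0.0803]
tool_rot: [0.086, 0.784, 0.578, 0.21]
contact_force: [-0.8, -3.6, 0.9]
gripper_width: 0.143
```

```bash
python3 - <<'E'
from chk import *
chk(.031,120,1,1)
E
```

```text
G off axis u,y,n mm [ 0.7  2.3 31.6] roterr [ 0.  -0.5  0.2] q [ 0.6   0.71 -1.33  2.36  1.6   0.78 -0.59] F [-0.8 -3.6  0.9] M [0.58 0.08 0.79] 0.14311975198981006 19.9
[-2.5,0.7,0.7,0.0,-0.5,0.2,1],
```

Request:
{"fn": "apply_moves", "kwargs": {"increments": [[0,0,0,0,0,0,0.4],[0,0,0,0,0,0,0.1],[0,0,0,0,0,0,0],[0,0,0,0,0,0,0],[0,0,-6,0,0,0,0],[0,0,-10,0,0,0,0],[0,0,-15,0,0,0,0],[0,0,-15,0,0,0,0]]}}

```text
t: 20.9
eef_pos: [0.4576, 0.1453, 0.1224]
tool_rot: [0.085, 0.784, 0.578, 0.209]
contact_force: [-0.2, -0.3, -0.7]
gripper_width: 0.503
```

```bash
python3 - <<'E'
from chk import *
im,c=grab('wrist','w15');pickle.dump(c,open('w15.pkl','wb'))
chk(.08,120,1,0)
K=pickle.load(open('knob.pkl','rb'))
crop(im,240,150,400,330,4,'w15a')
for k in (3,4,5):
    t=np.radians(30*k);d=y*np.cos(t)+u*np.sin(t)
    print(k,np.round((proj(c,np.array([K+n*.041+d*.022,K+n*.041-d*.022,K+d*.034]),True)-[240,150])*4).tolist())
E
```

```text
G off axis u,y,n mm [10.3  3.1 79.2] roterr [-0.  -0.5  0.2] q [ 0.68  0.51 -1.38  2.38  1.39  0.65 -0.47] F [-1.6  1.6  0.3] M [-0.02  0.45  0.03] 0.5031294391417022 20.95
[-8.0,-7.2,1.3,-0.0,-0.5,0.2,0], 
3 [[379.0, 506.0], [226.0, 244.0], [424.0, 489.0]]
4 [[304.0, 523.0], [303.0, 224.0], [329.0, 510.0]]
5 [[229.0, 501.0], [381.0, 246.0], [236.0, 483.0]]
```

View pics/w15a.png

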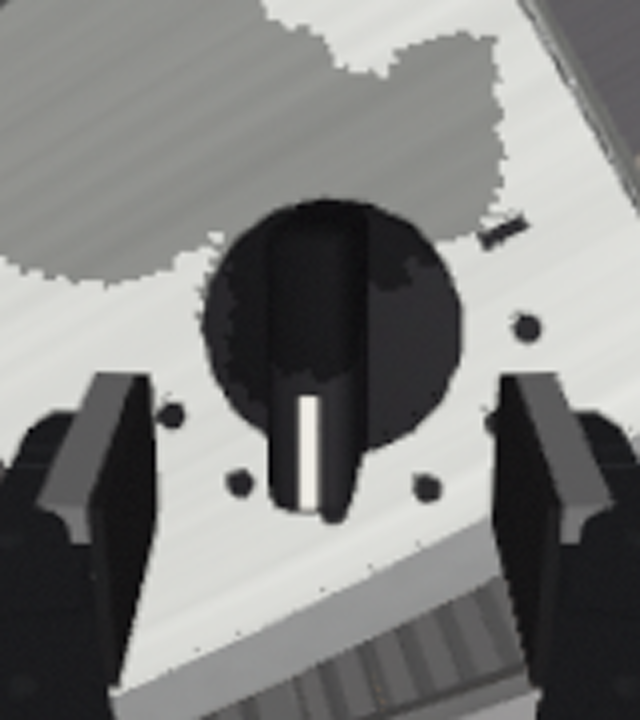

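```bash
python3 - <<'E'
from chk import *
from ik import ik
c=pickle.load(open('w12.pkl','rb'))
print(pc(onpanel(c,[(179.5,184.2)],.023))*1e3,pc(onpanel(c,[(185.3,184.2)],.012))*1e3)
S=K-y*.087
for tilt in(26,30):
  for T in(90,120):
    Q=pt2(T,tilt)
    for h in(.017,.05):
        s=ik(S+n*h,Q,10)[0];print(tilt,T,h,np.round(s[1:3],1),np.round(s[3],2))
# move: TCP to S+n*.055
rows(lin(S+n*.055,pt2(105,24),7),1)
E
```

```text
[[  83.62587061 -217.39395404   23.        ]] [[  83.63552972 -217.22167316   12.        ]]
26 90 0.017 [0. 0.] [ 0.54  0.41 -0.9   2.38  1.53  0.32  0.11]
26 90 0.05 [0. 0.] [ 0.6   0.31 -0.94  2.41  1.28  0.28  0.33]
26 120 0.017 [0. 0.] [ 0.75  0.55 -1.17  2.38  1.55  0.51 -0.39]
26 120 0.05 [0. 0.] [-0.81  0.24  0.66  2.41 -1.13  0.18  2.16]
30 90 0.017 [0. 0.] [-1.1   0.63  1.16  2.42  4.43  0.61 -2.95]
30 90 0.05 [0.8 0.3] [ 0.93  0.59 -1.4   2.43  1.61  0.6   0.1 ]
30 120 0.017 [0. 0.] [-1.15  0.8   1.31  2.43  4.43  0.82  2.76]
30 120 0.05 [1.5 0.6] [ 0.93  0.59 -1.4   2.43  1.6   0.59 -0.42]
[-11.5,5.9,0.9,0.3,-0.2,-2.1,1], 
[-11.7,5.5,0.9,0.3,-0.2,-2.1,1], 
[-11.9,5.0,0.9,0.3,-0.2,-2.1,1], 
[-12.1,4.6,0.9,0.3,-0.2,-2.1,1], 
[-12.2,4.1,0.9,0.3,-0.2,-2.1,1], 
[-12.4,3.7,0.9,0.3,-0.2,-2.1,1], 
[-12.5,3.2,1.0,0.3,-0.2,-2.1,1],
```

Request:
{"fn": "apply_moves", "kwargs": {"increments": [[-12,6,0,0.3,-0.2,-2,0],[-12,5.5,0,0.3,-0.2,-2,0.5],[-12,5,0,0.3,-0.2,-2,1],[-12,4.5,0,0.3,-0.2,-2,1],[-12,4,1,0.3,-0.2,-2,1],[-12,4,1,0.3,-0.2,-2,1],[-12,3,1,0.3,-0.2,-2,1],[0,0,0,0,0,0,1]], "grip_force": 40}}

```text
t: 21.95
eef_pos: [0.4754, 0.0543, 0.1196]
tool_rot: [0.107, 0.708, 0.675, 0.177]
contact_force: [-0.1, 0.6, 0.3]
gripper_width: -0.001
```

```bash
cat > chs.py <<'E'
from panel import *
K=pickle.load(open('knob.pkl','rb'));S=K-y*.086
def chs(h,T=105,tilt=24,N=4):
    p,r=cur();o=bot.get_obs();e=p-S;Q=pt2(T,tilt)
    print('TCP off u,y,n',np.round([e@u*1e3,e@y*1e3,e@n*1e3],1),'rot',np.round((r.inv()*Q).as_rotvec(degrees=True),1),'q',np.round(o['q'],2),'F',np.round(o['contact_force'],1),'F.n',round(o['contact_force']@n,1),o['gripper_width'],o['t'])
    rows(lin(S+n*h,Q,N),1)
    print('-n in tool',r.inv().apply(-n).round(3))
E
python3 - <<'E'
from chs import *
im,c=grab('wrist','w16');pickle.dump(c,open('w16.pkl','wb'))
chs(.032)
E
```

```text
TCP off u,y,n [ 1.3 -3.2 59.4] rot [-0.   0.2 -0.3] q [ 0.93  0.53 -1.38  2.36  1.28  0.58  0.13] F [0.3 0.1 0.5] F.n 0.2 -0.0009268615254990083 22.0
[1.2,1.1,6.7,-0.0,0.1,-0.1,1], 
[1.2,1.1,6.7,-0.0,0.1,-0.1,1], 
[1.2,1.1,6.7,-0.0,0.1,-0.1,1], 
[1.1,1.1,6.7,-0.0,0.1,-0.1,1], 
-n in tool [0.069 0.234 0.97 ]
```

View pics/w16.png

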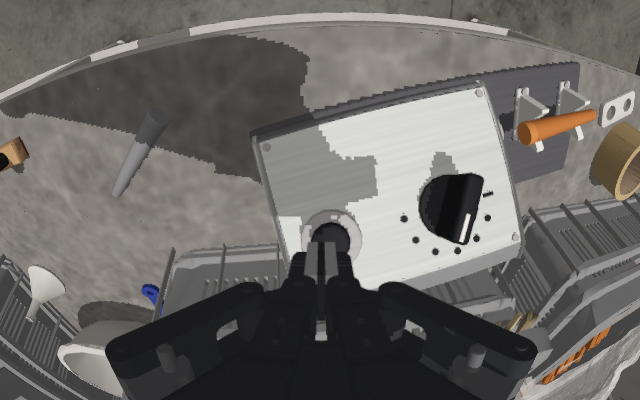

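```bash
python3 - <<'E'
from chs import *
c=pickle.load(open('w16.pkl','rb'));im=cv2.imread('pics/w16.png')
crop(im,290,170,510,280,3.6,'w16a')
for k in (2,3,4,5):
    t=np.radians(30*k);d=y*np.cos(t)+u*np.sin(t)
    print(k,np.round((proj(c,np.array([K+n*.041+d*.022,K+n*.041-d*.022,K+d*.034]),True)-[290,170])*3.6).tolist())
print(np.round((proj(c,np.array([S+n*.012,S+n*.023]),True)-[290,170])*3.6).tolist())
E
```

```text
2 [[723.0, 232.0], [560.0, 45.0], [669.0, 246.0]]
3 [[671.0, 268.0], [615.0, 10.0], [600.0, 291.0]]
4 [[610.0, 270.0], [676.0, 12.0], [520.0, 293.0]]
5 [[557.0, 237.0], [727.0, 47.0], [449.0, 252.0]]
[[149.0, 254.0], [147.0, 264.0]]
```

View pics/w16a.png

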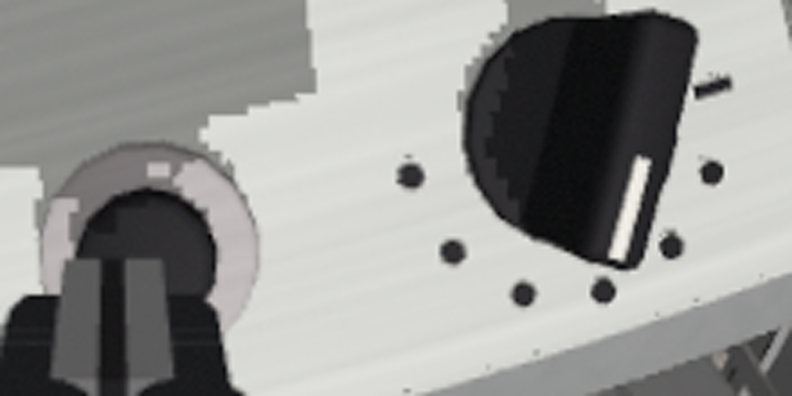

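Request:
{"fn": "apply_moves", "kwargs": {"increments": [[1.2,1,6.5,0,0,0,1],[1.2,1,6.5,0,0,0,1],[1.2,1,6.5,0,0,0,1],[1,1,6,0,0,0,1],[0,0,0,0,0,0,1],[0,0,0,0,0,0,1],[0,0,0,0,0,0,1],[0,0,0,0,0,0,1]]}}

```text
t: 23.0
eef_pos: [0.4898, 0.0641, 0.097]
tool_rot: [0.106, 0.707, 0.676, 0.178]
contact_force: [0.1, -0.5, -0.1]
gripper_width: 0.008
```

```bash
python3 - <<'E'
from chs import *
im,c=grab('wrist','w17');pickle.dump(c,open('w17.pkl','wb'));crop(im,220,100,420,300,4,'w17a')
chs(.015)
E
```

```text
TCP off u,y,n [ 0.2  2.3 31.6] rot [-0.   0.1 -0.2] q [ 0.82  0.59 -1.29  2.34  1.39  0.6   0.02] F [-1.   0.9  0.3] F.n 0.7 0.003018137004819315 23.05
[-0.3,1.1,4.0,-0.0,0.0,-0.1,1], 
[-0.3,1.1,4.0,-0.0,0.0,-0.1,1], 
[-0.3,1.1,4.0,-0.0,0.0,-0.1,1], 
[-0.3,1.1,4.0,-0.0,0.0,-0.1,1], 
-n in tool [0.067 0.234 0.97 ]
```

View pics/w17a.png

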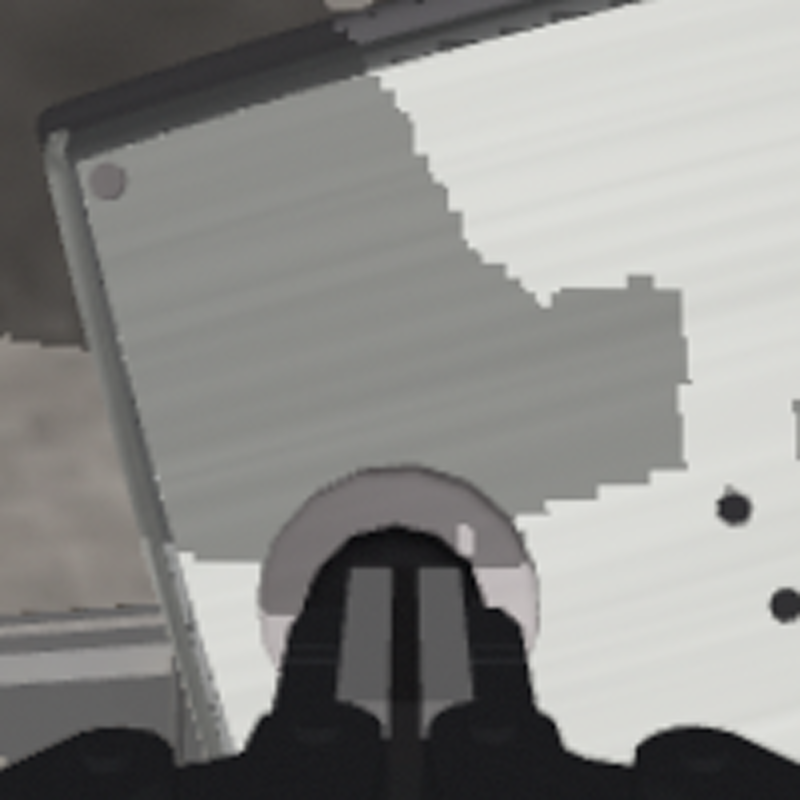

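Request:
{"fn": "apply_moves", "kwargs": {"increments": [[-0.3,1,4,0,0,0,1],[0,0.5,2.5,0,0,0,1],[0,0.5,2,0,0,0,1],[0,0.5,2,0,0,0,1],[0,0.5,2,0,0,0,1],[0,0.5,1.5,0,0,0,1],[0,0,0,0,0,0,1],[0,0,0,0,0,0,1]]}}

```text
t: 24.05
eef_pos: [0.499, 0.0649, 0.085]
tool_rot: [0.107, 0.707, 0.676, 0.178]
contact_force: [-1.9, -0.8, 4.2]
gripper_width: 0.0
```

```bash
python3 - <<'E'
from chs import *
chs(.015)
E
```

```text
TCP off u,y,n [ 0.   1.1 16.5] rot [-0.   0.1 -0.2] q [ 0.78  0.62 -1.26  2.33  1.45  0.61 -0.01] F [-1.9 -0.8  4.2] F.n 4.6 0.00048743490324952506 24.05
[-0.2,0.2,0.4,-0.0,0.0,-0.1,1], 
[-0.2,0.2,0.4,-0.0,0.0,-0.1,1], 
[-0.2,0.2,0.4,-0.0,0.0,-0.1,1], 
[-0.2,0.2,0.4,-0.0,0.0,-0.1,1], 
-n in tool [0.068 0.233 0.97 ]
```

Request:
{"fn": "apply_moves", "kwargs": {"increments": [[0,0.4,1.5,0,0,0,1],[0,0.4,1.5,0,0,0,1],[0,0.4,1.5,0,0,0,1],[0,0,0,0,0,0,1],[0,0,0,0,0,0,1],[0,0,0,0,0,0,1],[0,0,0,0,0,0,1],[0,0,0,0,0,0,1]]}}

```text
t: 25.05
eef_pos: [0.4994, 0.0649, 0.0845]
tool_rot: [0.112, 0.705, 0.678, 0.176]
contact_force: [-1.8, -0.8, 3.7]
gripper_width: -0.002
```

```bash
python3 - <<'E'
from chs import *
im,c=grab('wrist','w18');crop(im,220,100,420,300,4,'w18a')
im,c=grab('side','s18');crop(im,230,130,340,200,7,'s18a')
chs(.015)
E
```

```text
TCP off u,y,n [ 0.   1.  15.8] rot [0.2 0.6 0.2] q [ 0.77  0.62 -1.25  2.33  1.46  0.62 -0.02] F [-2.7 -0.3  4.3] F.n 5.1 -0.0022514345730763447 25.15
[-0.2,0.1,0.2,0.1,0.1,0.0,1], 
[-0.2,0.1,0.2,0.1,0.1,0.0,1], 
[-0.2,0.1,0.2,0.1,0.1,0.0,1], 
[-0.2,0.1,0.2,0.1,0.1,0.0,1], 
-n in tool [0.074 0.23  0.971]
```

View pics/w18a.png

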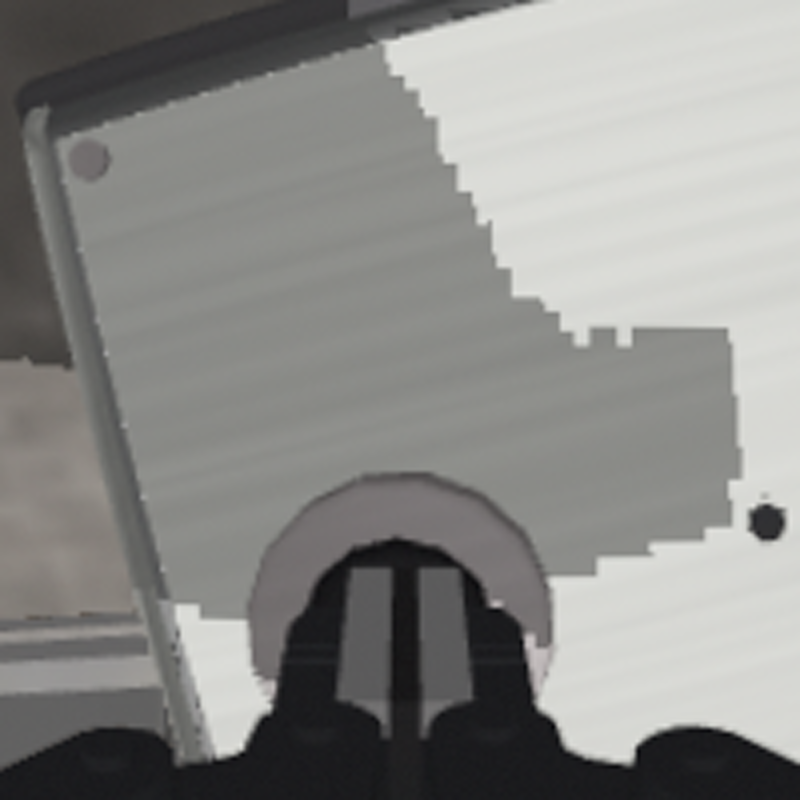

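Request:
{"fn": "apply_moves", "kwargs": {"increments": [[0,0,0,0,0,0,1],[0,0,0,0,0,0,1],[0,0,0,0,0,0,1],[0,0,0,0,0,0,1],[0,0,0,0,0,0,1],[0,0.6,2.5,0,0,0,1],[0,0.6,2.5,0,0,0,1],[0,0.6,2.5,0,0,0,1]]}}

```text
t: 26.15
eef_pos: [0.5009, 0.0655, 0.0824]
tool_rot: [0.117, 0.703, 0.68, 0.174]
contact_force: [-46.2, -17.8, 77.5]
gripper_width: 0.006
```

```bash
python3 - <<'E'
from chs import *
chs(.04)
E
```

```text
TCP off u,y,n [-0.1  1.3 13.2] rot [0.5 1.2 0.7] q [ 0.76  0.63 -1.25  2.33  1.48  0.63 -0.04] F [-46.2 -17.8  77.5] F.n 91.3 0.005541940131283426 26.15
[-0.9,-1.4,-6.5,0.1,0.3,0.2,1], 
[-0.8,-1.4,-6.5,0.1,0.3,0.2,1], 
[-0.8,-1.4,-6.5,0.1,0.3,0.2,1], 
[-0.8,-1.4,-6.5,0.1,0.3,0.2,1], 
-n in tool [0.081 0.225 0.971]
```

The button is hard against its stop: 91 N, more than I meant but under the 120 N limit. I'm releasing it now.

Request:
{"fn": "apply_moves", "kwargs": {"increments": [[0,-0.5,-4,0,0,0,1],[0,-1.4,-6,0,0,0,1],[0,-1.4,-7,0,0,0,1],[0,-1.4,-8,0,0,0,1],[0,0,-8,0,0,0,1],[0,0,-8,0,0,0,1],[0,0,-8,0,0,0,1],[0,0,0,0,0,0,1]]}}

```text
t: 27.15
eef_pos: [0.4754, 0.0617, 0.1281]
tool_rot: [0.118, 0.703, 0.679, 0.174]
contact_force: [0.1, -0.0, -0.4]
gripper_width: -0.0
```

```bash
python3 - <<'E'
from chs import *
im,c=grab('wrist','w19')
chs(.1)
K=K
for k in (3,4,5):
    t=np.radians(30*k);d=y*np.cos(t)+u*np.sin(t)
    print(k,np.round(proj(c,np.array([K+n*.041+d*.022,K+n*.041-d*.022]),True)).tolist())
im,c=grab('side','s19');crop(im,230,130,340,200,7,'s19a');grab('top','t19')
E
```

```text
TCP off u,y,n [ 7.6  3.3 64.8] rot [0.6 1.2 0.7] q [ 0.89  0.47 -1.35  2.35  1.24  0.56  0.14] F [-0.1  0.4 -0.1] F.n -0.0 0.00012627436012212245 27.2
[-2.0,-3.6,-8.1,0.1,0.3,0.2,1], 
[-2.0,-3.6,-8.1,0.1,0.3,0.2,1], 
[-1.9,-3.6,-8.1,0.1,0.3,0.2,1], 
[-1.9,-3.6,-8.1,0.1,0.3,0.2,1], 
-n in tool [0.082 0.225 0.971]
3 [[462.0, 239.0], [447.0, 168.0]]
4 [[445.0, 239.0], [464.0, 169.0]]
5 [[430.0, 229.0], [479.0, 179.0]]
```

View pics/w19.png

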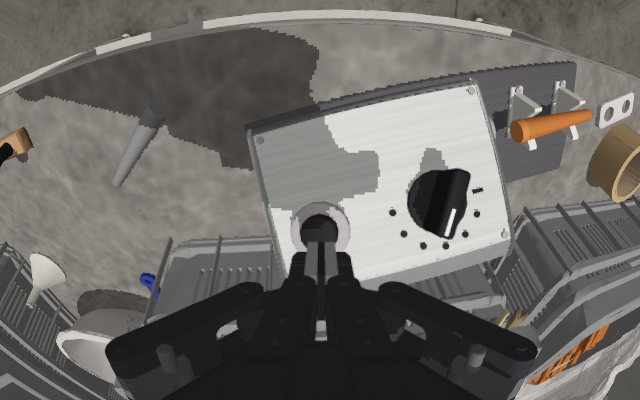

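View pics/s19a.png

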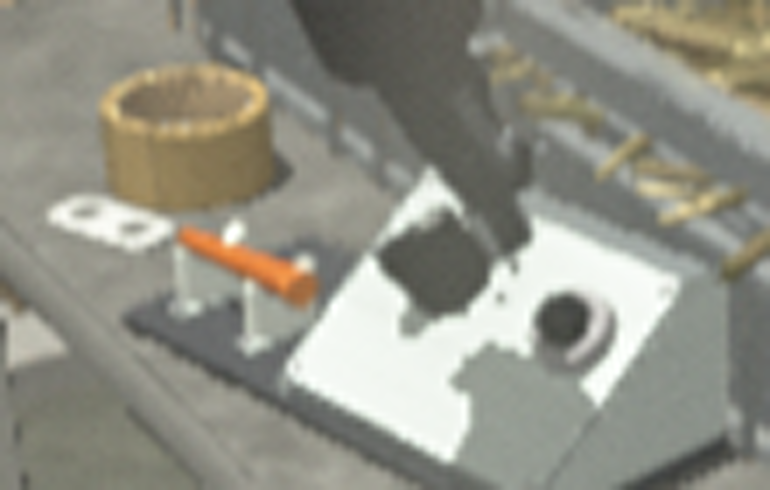

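View pics/t19.png

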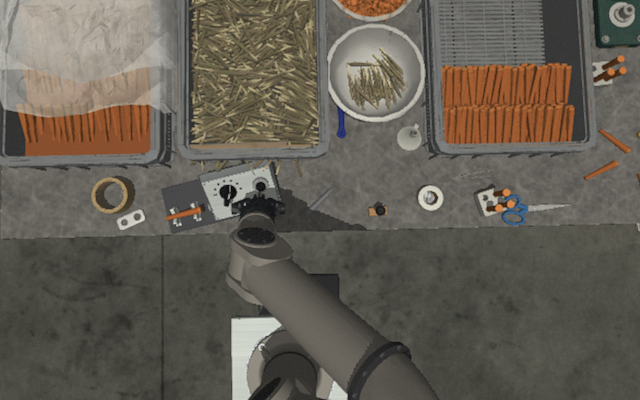

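The tube lies in both saddles, with its cap towards the console. The pointer tip at (447,236) matches the prediction for click 4 at (445,239). The button is back out, nothing is touching, and the stamp, rolls and grey look-alike haven't moved.

```bash
python3 -c "
from station import bot
print(bot.hand_in())"
```

```text
the job is handed in; nothing more can be done
None
```

I did all three steps in the order you asked and handed the job in at about 27 s of the 72 s allowed. No verdict came back.

- **Tube:** the orange tube by the stamp and label roll lies in both V saddles, with the cap towards the console and in line with the nozzle. I checked this in the wrist and side views after letting go.
- **Knob:** it started at the second click and I turned it 60° clockwise to the fourth. Before and after the button press, the pointer matched the predicted image position for click 4 to within about 4 px. The gripper is off it.
- **Start button:** I pressed it onto its end stop and released it. Afterwards the force read zero and the side view showed the button back out.

**Checks that disagreed or came close to a limit:**
- **Force on the button:** the last push peaked at about 91 N at the wrist, through the fingertips. That is more than I intended, though under the 120 N limit. I had no direct reading of the button's travel. I judged it fully in because it stopped moving at the expected depth while the force rose sharply.
- **Tool angle:** the arm couldn't reach the panel with the tool square to it. I worked the knob about 12° and the button about 14° off the panel's axis.
- **Button position:** the views differed by a few mm along the panel, and the outlier had the button partly hidden. I aimed 86 mm from the knob's axis, against the 87 mm given.

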